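# Hang and lock the tray bracket on the slotted upright

### The job

Slide the stacked pair of clear boxes, still stacked and without lifting them, out from in front of the slotted upright to the middle of the green mat. Then hook the white tray bracket into the upright's top slot so that it hangs on the red catch without pushing it down, let go of it, and afterwards press the bracket down until the catch is fully down and the bracket is locked. Leave the jars, the brush rest and the stone seals where they are.

Things in the scene. Friction and masses are not known exactly. Their poses are not given: they have to be found in the camera images.
- upright: Aluminium slotted upright, fixed, within 0.35 rad of facing the robot: face plate 70 mm wide (y), 6 mm thick, 188 mm high; flanges run back 34 mm, open behind; foot 110 mm wide, 8 mm high, 2 to 90 mm behind the face. Origin on the shelf under the middle of the FRONT face; +x points back through the plate (the way the hook goes in), z up. The lower slot (40-86 mm up) is not used.
- slot (a point): Centre of the top slot, in the front face plane, 149 mm above the shelf. The slot is 38 mm wide and runs from 126 to 172 mm height; the raised catch fills it up to 140 mm.
- catch (a joint): Red catch, 35 mm wide, filling the lower part of the top slot. Value in m: 0 = up (as at the start), 0.014 = fully down. It is held by friction, about 8 N, and stays where it is left; pressing the hung bracket down takes some 8 to 15 N, least close to its back plate; the bracket's own weight (about 3 N) does not move it.
- catch_top (a point): Middle of the upper edge of the red catch: 140 mm above the shelf when up, 126 mm when down.
- bracket: Loose white tray bracket, about 0.3 kg, standing on the shelf in its working attitude. Origin under the floor's middle; +x points to the hook end and must point along the upright's +x when hung. Floor 140 (x) x 90 (y) x 5 mm, rim 18 mm high. Back plate at the +x end 60 mm wide, 80 mm high, rear face at x = +70 mm. No pose is given while the fingers hold it.
- box_low: Lower clear plastic box of the stack, open-topped, 110 x 110 x 42 mm, walls 4 mm, 0.16 kg. Origin under its centre. The stack (84 mm high in all) stands in front of the upright where the bracket has to hang.
- box_top: Upper clear plastic box, open-topped and empty, 110 x 110 x 42 mm, walls and floor 4 mm (102 mm square inside, 38 mm deep), 0.14 kg. Its origin is at the centre of its underside, 42 mm above the shelf; below it a 98 mm square foot, 6 mm deep, nests in the lower box with 2 mm play, so the two slide as one.
- mat: Green square mat, 200 x 200 mm, flush with the shelf (no step), brass mark at its centre, which is the origin. It lies to the left or the right; the bracket stands on the other side.
- jar_left: Loose lidded blue jar, 64 mm diameter, 65 mm high, origin under its centre; leave it.
- jar_right: Loose lidded white jar, 64 mm diameter, 65 mm high, origin under its centre; leave it.
- brush_rest: Loose green ceramic brush rest with five upright fins, 40 (x) x 150 (y) x 40 mm, origin under its centre; leave it.
- turntable: Wooden turntable tray, fixed, 170 mm diameter, 24 mm high, origin under its centre; four seals stand on it.
- seal0: Stone seal on the turntable, 30 x 30 x 66 mm, origin under its centre; leave it.
- seal1: As seal0.
- seal2: As seal0.
- seal3: As seal0.
- pawl_tip (a point): Tip of the steel spring pawl behind the top slot, 8 mm behind the front face, 134 mm up. The descending hook pushes it back (under 3 N); it snaps over the hook once that is fully down.
- rib_top (a point): On top of the bracket's blue upright grip rib, 10 mm on the hook side of the origin, 70 mm above its underside. The rib is 12 mm thick (y) and runs from x = -45 to the back plate at x = +64 mm: pinch it from above across y, or press on its top. Weight is centred near here. Hanging height: about 140 mm; locked: 126 mm.
- hook (a point): Lower edge of the bracket's hook tongue, at x = +82, height 52 mm. Hook 30 mm wide (y): arm at 66 to 72 mm height, tongue 6 mm thick turned down, 9 mm gap to the back plate. It goes in level along +x with the bracket's origin 90 to 98 mm up, until the origin is 70 mm before the face; hangs at about 70 mm, locked at 56 mm, drooping up to 0.06 rad and up to 3 mm off the face.
Mind the look-alikes: they are no part of the job. Leave any blue or pink look-alike of the box_top alone.

How it is judged:
By the outcome, as a careful person would: the job done as asked, in the order asked, and still so for the second after the job is handed in, with the robot touching nothing.
It also fails if it takes over 72 s, if anything falls off the work surface, if the arm or the gripper's body presses on something with over 40 N, if the wrist force passes 120 N, or if a joint passes its speed limit or range.

### The arm

A 7-joint arm with a two-finger parallel gripper is mounted at the origin on the work surface. World frame = base frame: x ahead of the robot, y to its left, z up, the work surface at z = 0. Lengths are in m, angles in rad, forces in N, time in s.
With the tool pointing down it reaches from about 0.4 to 0.85 m from the base axis. Payload 10.4 kg.
Tool frame: the origin (TCP) lies on the front face of the gripper's body, between the roots of the fingers; the fingertips stand 73 mm ahead of it and the grasp point (between the pads) lies 54 mm ahead of it; x points along the fingers, y is the direction in which the jaws open and shut, and the axes are right-handed (so a half turn about x gives the same grasp; the last joint's range is limited). The gripper opens to 85 mm and grips with 20 to 120 N. Pads are 22 mm wide; open, the fingers measure 114 mm over their backs; the gripper's body (76 mm by 85 mm) begins 54 mm behind the grasp point. The pads swing forward as they close: fully open they stand 13 mm farther back than shut.
Start: joints at [-0.023, 0.332, -0.065, 1.46, 0.022, 1.35, -0.088], TCP at [0.625, 0, 0.304] pointing down, gripper open.
Joint ranges: [-2.6, 2.6], [-0.5, 2.12], [-1.47, 1.34], [0.16, 2.42], [-1.27, 4.41], [0.06, 2.06], [-2.6, 2.6]. Speed limits (rad/s): [2.22, 2.22, 2.79, 2.79, 3.14, 3.14, 3.14].

### API

Orientations are given as a unit quaternion [x, y, z, w].
In Python, from workcell import manip gives the robot as it stands. The module is installed in compiled form; this text tells all that it offers.
- The arm moves only by the tool arm_command, never from a script. Its argument "moves" is a list that holds one entry, the list of rows, each a list of 5 numbers: the closure, from 0 (fully open) to 1 (shut), then the shift along the tool's x, y, z in units of 25 mm (1.0 is 25 mm), then the turn about the tool's x in degrees. A call has 1 to 12 rows; each row shifts and turns the commanded pose from where the row before left it, along the tool's axes as they then stand; what a row does not reach is not made up. A row lasts 1/12 s, in which the tool goes at most 41.7 mm and 7.16 degrees, less where a joint would pass 70% of its speed; a pose out of reach is approached as far as the arm can. A call is refused whole if a number of a shift passes 1 or a number of a turn 7.16, either way. A call with a gripper value outside its range is refused whole. The fingers move at their own pace and stop on an object; "force" is the grip in N (left out, the last holds). Time passes only in rows, so rows that do not move let the fingers close. It gives the time, the measured TCP pose, the force and the opening at its end, in the units of the state.
- manip.get_obs(): the state, without advancing time (a new reading comes with each control period).
- manip.camera(name): name is "scene" or "side" or "wrist"; returns the picture (400x640x3 uint8, red, green, blue); there is no depth.
- manip.camera_info(name): a dict with "vfov" (degrees; the focal length in pixels is half the picture's height over the tangent of half this angle, whatever the lens; pixels are square), "cx", "cy" (the principal point, pixels), "pose" (4x4, takes a point from camera to world coordinates). Camera axes: x right, y down, z forward; pixel columns grow to the right and rows downward; lengths in m; the calibration is good to about 2 mm. A picture is of the moment at which its call begins: read the wrist's pose just before it. camera_info takes no time and is no camera call; for the wrist camera it gives the pose at the moment of the call.
- manip.hand_in(): hands the job in, once; it reports no verdict.
Trained networks look in the newest picture that a camera, given by its name, has taken for a name from the list of things; names that differ only in an ending like _2 or _b are one class to them, and where a whole thing is asked for, a point or a joint stands for the part that bears it (a point fixed in the world has none). Each returns a list of dicts, best first, with "confidence" (0 to 1); they miss things now and then, are a little off and sometimes report something else, mostly with a low value. They report only what shows in the picture. A call takes as long as a camera call. They do not tell look-alikes from the thing itself.
- manip.regions_of(query, camera): "mask" (400x640 bool, what is visible of it) and "rect" ([left, top, right, bottom] in pixels, round what is visible of it).
- manip.pinpoint(query, camera): "pixel" ([row, column] in pixels: a listed point, or the origin of a listed thing).
The state is a dict: "clock": time; "joint_pos": joint angles; "joint_velocities": joint speeds; "tau": joint torques, N m; "position": TCP position; "ee_rot": TCP orientation; "ft_force": force on the tool from outside, world axes, zero at the start; "torque": the same for the moment, N m; "grip_width": opening from 0.0 (shut) to 1.0 (fully open).
Only numpy, scipy, OpenCV 4.12 (cv2) and the standard library are available. Lean on these libraries where they do the work, as an engineer would, in place of code of your own. Each camera call takes 0.05 s, during which the arm holds its last target.

## Working session

There is one attempt and no reset: what is moved stays moved. The work goes in short steps, Python scripts to look and compute and a tool call to move; the robot and the scene stay as the last step left them, time stands still between calls to the robot, and variables do not carry over. Pictures are saved under pics/ and viewed, and the job is handed in when it is done.

Besides the shell and the picture viewer there is one more tool, called as a command line: name --argument value ..., lists and objects as JSON in quotes. arm_command: Moves the arm, as the interface text tells. Its arguments: {"type":"object","properties":{"moves":{"type":"array","items":{"type":"array","items":{"type":"array","items":{"type":"number"}}}},"force":{"type":"number"}},"required":["moves"]}

```bash
mkdir -p pics
cat > h.py <<'E'
import numpy as np, cv2
from workcell import manip
def save(cam,name):
    im=manip.camera(cam); cv2.imwrite('pics/'+name+'.png',cv2.cvtColor(im,cv2.COLOR_RGB2BGR)); return im
def ray(cam,px,info=None):
    i=info or manip.camera_info(cam); f=200/np.tan(np.radians(i['vfov'])/2); T=np.array(i['pose'])
    r,c=px; d=T[:3,:3]@np.array([(c-i['cx'])/f,(r-i['cy'])/f,1]); return T[:3,3],d
def atz(cam,px,z,info=None):
    o,d=ray(cam,px,info); return o+d*(z-o[2])/d[2]
def proj(cam,P,info=None):
    i=info or manip.camera_info(cam); f=200/np.tan(np.radians(i['vfov'])/2); T=np.array(i['pose'])
    p=T[:3,:3].T@(np.array(P)-T[:3,3]); return (p[1]/p[2]*f+i['cy'],p[0]/p[2]*f+i['cx'])
E
python3 - <<'E'
from h import *
np.set_printoptions(precision=3,suppress=True)
for c in ['scene','side','wrist']:
    i=manip.camera_info(c); print(c,i['vfov'],i['cx'],i['cy']); print(np.array(i['pose'])); save(c,c+'0')
o=manip.get_obs(); print(o)
E
```

```text
scene 57.61330931533674 325.16059926317274 198.25887029798238
[[-0.699  0.605 -0.381  0.893]
 [ 0.715  0.58  -0.391  0.326]
 [-0.015 -0.545 -0.838  0.782]
 [ 0.     0.     0.     1.   ]]
side 45.12778362034616 317.54314091622246 199.1975677322135
[[-0.945 -0.234  0.229  0.254]
 [-0.327  0.698 -0.637  0.841]
 [-0.011 -0.677 -0.736  1.071]
 [ 0.     0.     0.     1.   ]]
wrist 61.68484000089078 319.03140114509887 206.57374042530498
[[ 1.     0.001 -0.     0.625]
 [ 0.    -0.946 -0.323  0.082]
 [-0.001  0.323 -0.946  0.373]
 [ 0.     0.     0.     1.   ]]
{'clock': 0.15, 'joint_pos': array([-0.023,  0.333, -0.065,  1.461,  0.022,  1.35 , -0.089]), 'joint_velocities': array([ 0.001, -0.001, -0.   , -0.003,  0.   ,  0.   , -0.   ]), 'tau': array([  0.001, -62.583,   0.05 , -39.185,   0.016,   0.007,  -0.   ]), 'position': array([ 0.625, -0.   ,  0.303]), 'ee_rot': array([-0.5, -0.5,  0.5, -0.5]), 'ft_force': array([-0.132,  0.385, -0.041]), 'torque': array([ 0.022, -0.009,  0.009]), 'grip_width': 1.000738922277376}
```

View pics/scene0.png

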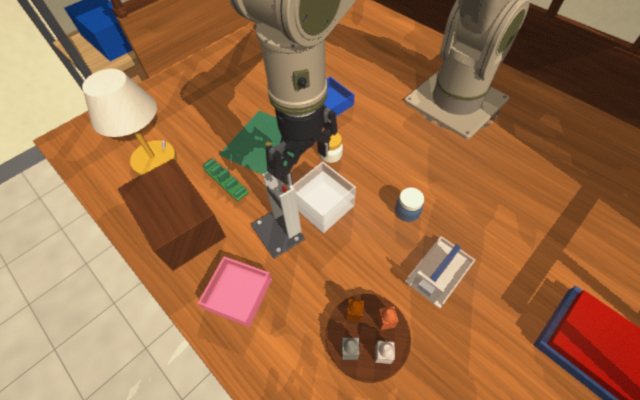

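View pics/side0.png

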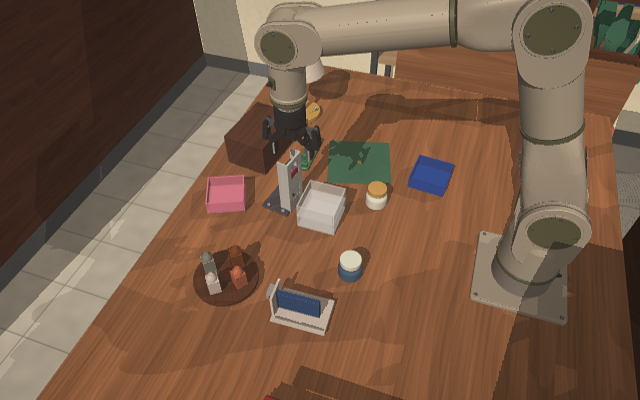

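View pics/wrist0.png

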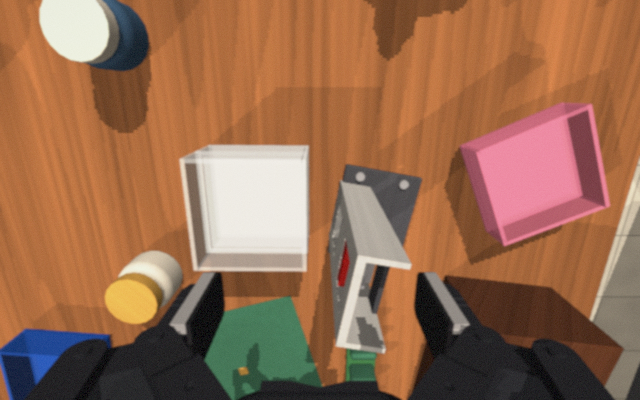

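The scene camera shows the stack in front of the upright near (200,325), the mat on the robot's right, the bracket on its left near (270,440), the brush rest near (180,225), and the jars at (205,410) and (148,332). I'll measure these next.

Run:
```python
from h import *
np.set_printoptions(precision=4,suppress=True)
Z=dict(upright=0,slot=.149,catch_top=.140,bracket=0,box_low=0,box_top=.042,mat=0,jar_left=0,jar_right=0,brush_rest=0,rib_top=.07,hook=.052)
for q,z in Z.items():
  for c in ['scene','side','wrist']:
    for d in manip.pinpoint(q,c)[:2]:
        if d['confidence']>.2: print(q,c,round(d['confidence'],2),np.round(d['pixel'],1),atz(c,d['pixel'],z)[:2])
print(manip.get_obs()['clock'])
```

```text
upright scene 0.89 [222.1 290.8] [ 0.646 -0.051]
upright side 0.92 [203.3 294.7] [ 0.648  -0.0499]
upright wrist 0.98 [206.8 339.4] [ 0.6495 -0.0462]
slot scene 0.3 [198.3 323. ] [0.6082 0.0273]
slot side 0.57 [165.4 292.1] [ 0.6512 -0.0569]
slot wrist 0.92 [271.4 343.8] [ 0.6444 -0.0471]
slot wrist 0.49 [271.2 155.1] [ 0.5012 -0.047 ]
catch_top scene 0.25 [354.6 379.8] [0.7577 0.3054]
catch_top side 0.41 [171.2 292.9] [ 0.6445 -0.0444]
catch_top wrist 0.75 [268.6 346.4] [ 0.6472 -0.0498]
bracket scene 0.59 [269.6 441.6] [0.4924 0.286 ]
bracket scene 0.46 [314.1 357.8] [0.6989 0.2162]
bracket side 0.69 [314.3 300.5] [0.5015 0.2926]
box_low scene 0.92 [204.7 320.1] [ 0.5601 -0.0346]
box_low scene 0.69 [320.6 385.4] [0.6687 0.2667]
box_low side 0.66 [201.4 296.4] [ 0.6459 -0.0587]
box_top scene 0.82 [107.  329.2] [ 0.3225 -0.2319]
box_top scene 0.79 [197.3 322.7] [ 0.5585 -0.0257]
box_top side 0.77 [179.2 428.3] [ 0.2859 -0.2345]
box_top side 0.75 [208.7 319. ] [ 0.5594 -0.0176]
box_top wrist 0.79 [364.3  72.8] [ 0.3188 -0.2395]
box_top wrist 0.74 [167.5 520.2] [0.8284 0.01  ]
mat scene 0.83 [141.3 265.9] [ 0.5157 -0.2978]
mat side 0.66 [159.9 362.9] [ 0.5051 -0.2995]
mat wrist 0.85 [370.  244.1] [ 0.5198 -0.2903]
jar_left scene 0.66 [211.3 406.1] [0.425  0.1341]
jar_left side 0.9 [271.5 347.2] [0.4283 0.1341]
jar_left wrist 0.57 [ 36.2 117.1] [0.4228 0.1349]
jar_right scene 0.87 [155.9 331.2] [ 0.4254 -0.125 ]
jar_right scene 0.31 [313.9 359.6] [0.6959 0.2187]
jar_right side 0.98 [200.6 376.5] [ 0.4182 -0.1385]
jar_right wrist 0.74 [273.4 156.2] [ 0.4197 -0.1353]
brush_rest side 0.72 [154.9 305.9] [ 0.6902 -0.2634]
brush_rest side 0.64 [202.9 294.9] [ 0.6481 -0.0516]
brush_rest wrist 0.94 [360.3 363.4] [ 0.6879 -0.2732]
rib_top scene 0.72 [260.2 445.5] [0.5052 0.2834]
rib_top side 0.75 [295.8 298.4] [0.5073 0.2839]
hook scene 0.64 [290.7 421.7] [0.5854 0.2858]
hook side 0.59 [292.1 273.6] [0.573  0.2837]
1.95
```

Run:
```python
import cv2
im=cv2.imread('pics/wrist0.png'); cv2.imwrite('pics/w0z.png',cv2.resize(im[120:400,160:460],None,fx=2,fy=2,interpolation=cv2.INTER_CUBIC))
im=cv2.imread('pics/side0.png'); cv2.imwrite('pics/s0z.png',cv2.resize(im[130:350,200:420],None,fx=2.7,fy=2.7,interpolation=cv2.INTER_CUBIC))
im=cv2.imread('pics/scene0.png'); cv2.imwrite('pics/c0z.png',cv2.resize(im[100:320,190:490],None,fx=2.6,fy=2.6,interpolation=cv2.INTER_CUBIC))
```

```text
(no output)
```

View pics/w0z.png

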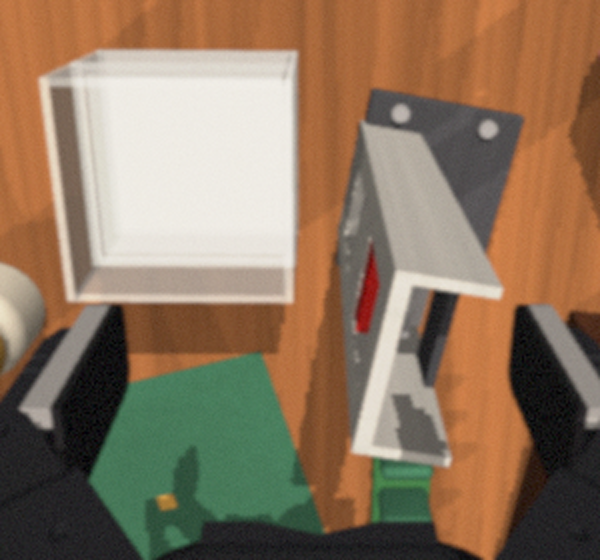

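View pics/s0z.png

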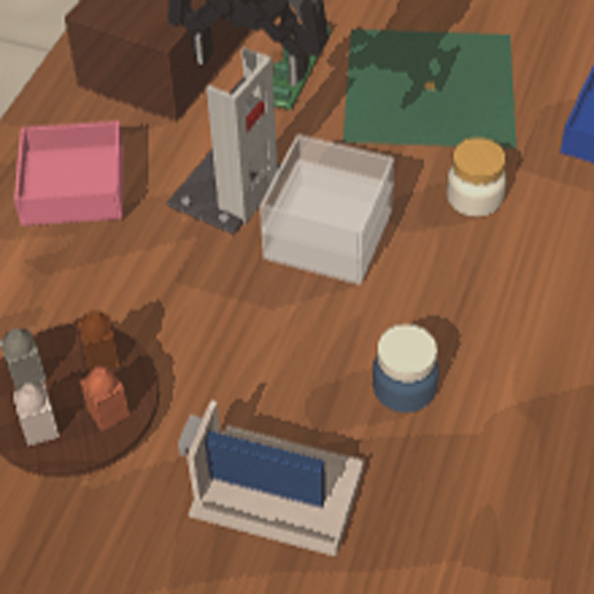

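View pics/c0z.png

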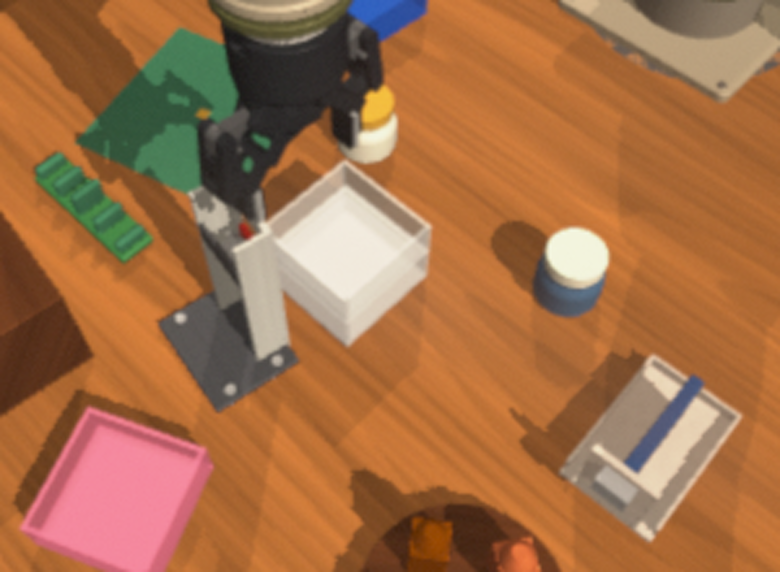

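Run:
```python
import cv2
im=cv2.imread('pics/side0.png'); a=cv2.resize(im[140:250,255:355],None,fx=5.4,fy=5.4,interpolation=cv2.INTER_CUBIC)
cv2.imwrite('pics/s0zz.png',a)
im=cv2.imread('pics/scene0.png'); cv2.imwrite('pics/c0zz.png',cv2.resize(im[160:270,245:365],None,fx=5.4,fy=5.4,interpolation=cv2.INTER_CUBIC))
```

```text
(no output)
```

View pics/s0zz.png

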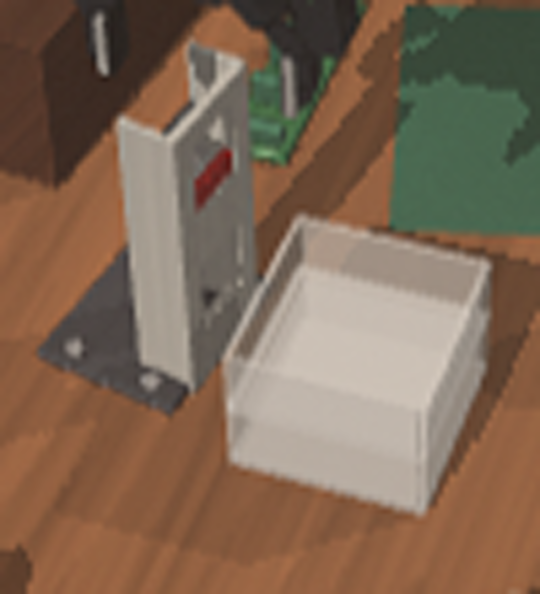

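View pics/c0zz.png

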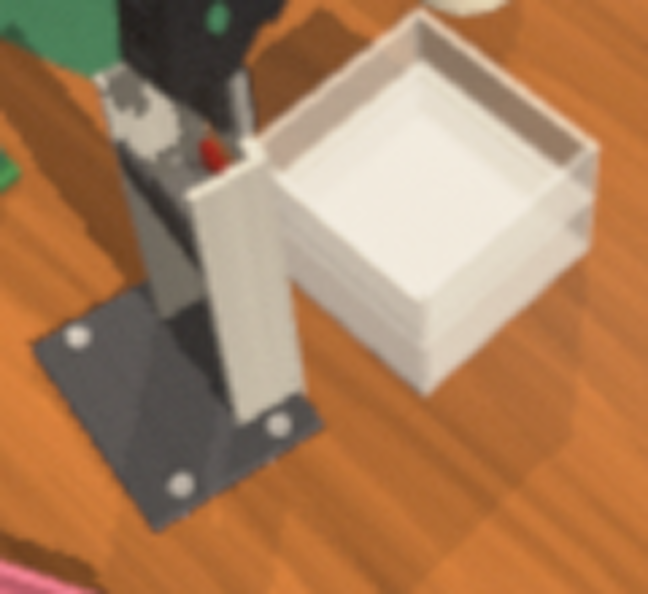

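```bash
cat >> h.py <<'E'
from scipy.optimize import least_squares
def tf(p,L):
    x,y,t=p; c,s=np.cos(t),np.sin(t); return np.array([x+c*L[0]-s*L[1], y+s*L[0]+c*L[1], L[2]])
def fit(obs,p0):  # obs: list (info, local, (row,col))
    f=lambda p: np.concatenate([np.array(proj(None,tf(p,L),i))-px for i,L,px in obs])
    r=least_squares(f,p0,loss='soft_l1',f_scale=1.5); return r.x,r.fun.reshape(-1,2)
E
python3 - <<'E'
from h import *
np.set_printoptions(precision=4,suppress=True)
I={c:manip.camera_info(c) for c in['scene','side','wrist']}
z=lambda c,r,k,oc,orow:np.array([r/k+orow,c/k+oc])
s=lambda c,r:z(c,r,5.4,255,140); k=lambda c,r:z(c,r,5.4,245,160); w=lambda c,r:z(c,r,2,160,120)
S,C,W=I['side'],I['scene'],I['wrist']
ob=[(S,(0,.035,.188),s(170,138)),(S,(0,-.035,.188),s(245,63)),(S,(.002,.055,.004),s(178,412)),(S,(.09,.055,.004),s(40,355)),
(C,(0,.035,.188),k(255,150)),(C,(.09,.055,.004),k(155,530)),(C,(.09,-.055,.008),k(33,347)),(C,(.002,.055,.008),k(322,420)),
(W,(0,-.035,.188),w(353,455)),(W,(0,.035,.188),w(405,272)),(W,(.002,.055,.008),w(372,88)),(W,(.09,.055,.008),w(522,118))]
p,r=fit(ob,[.648,-.05,-.2]); print('upright',p); print(r)
B=.055
ob=[(S,(B,-B,.084),s(303,217)),(S,(-B,-B,.084),s(490,262)),(S,(B,B,.084),s(228,358)),(S,(-B,B,.084),s(422,408)),(S,(-B,B,0),s(425,513)),(S,(B,B,0),s(230,462)),
(C,(-B,-B,.084),k(422,12)),(C,(-B,B,.084),k(598,148)),(C,(B,B,.084),k(427,303)),(C,(B,B,0),k(427,392)),
(W,(-B,B,.084),w(42,78)),(W,(-B,-B,.084),w(68,302)),(W,(B,-B,.084),w(293,302)),(W,(B,B,.084),w(298,76))]
p,r=fit(ob,[.56,-.02,0]); print('stack',p); print(r)
im=cv2.cvtColor(cv2.imread('pics/scene0.png'),cv2.COLOR_BGR2HSV)
E
```

```text
upright [ 0.6436 -0.0484 -0.1738]
[[-0.1874 -0.3773]
 [-1.676  -0.9458]
 [-1.2121 -2.3159]
 [-1.3171 -1.8296]
 [ 0.3916  0.9698]
 [-0.01   -1.4389]
 [-0.6441 -2.4062]
 [-0.538  -0.8518]
 [-1.0849 -0.0664]
 [-0.1904 -4.5496]
 [ 1.0163 -0.4722]
 [-0.5897  1.3885]]
stack [ 0.5586 -0.0278 -0.0038]
[[-1.5226 -2.5033]
 [-1.1074 -0.8818]
 [-0.9252 -2.289 ]
 [-0.4423 -0.2822]
 [-0.5285 -1.2083]
 [-0.7481 -1.3355]
 [-1.2877 -1.5655]
 [-0.9321 -0.8196]
 [-0.4104 -2.3834]
 [ 0.6828 -1.581 ]
 [-0.9686 -1.8068]
 [-1.1831 -0.1   ]
 [-0.8104 -0.0443]
 [ 0.5336 -3.5515]]
```

arm_command --moves '[[[0, 0, 0, 0, -7], [0, 0, 0, 0, -7], [0, 0, 0, 0, -7], [0, 0, 0, 0, -7], [0, 0, 0, 0, -7], [0, 0, 0, 0, -7], [0, 0, 0, 0, -7], [0, 0, 0, 0, -7], [0, 0, 0, 0, -7], [0, 0, 0, 0, -7], [0, 0, 0, 0, -7], [0, 0, 0, 0, -7]]]' --force 40

```text
clock: 2.95
position: [0.625, -0.0, 0.3039]
ee_rot: [0.035, 0.706, -0.035, 0.706]
ft_force: [-0.4, 0.4, -0.2]
grip_width: 1.001
```

arm_command --moves '[[[0, 0, 0, 0, -6], [0, 0, 0.5, -1, 0], [0, 0, 0.5, -1, 0], [0, 0, 0, -0.64, 0], [0, 0, 0, 0, 0], [0, 0, 0, 0, 0]]]'

```text
clock: 3.45
position: [0.5588, 0.0249, 0.3045]
ee_rot: [-0.0, 0.707, -0.0, 0.707]
ft_force: [0.6, -0.6, 0.5]
grip_width: 0.997
```

Run:
```python
from h import *
np.set_printoptions(precision=4,suppress=True)
save('wrist','wrist1'); o=manip.get_obs(); print(o['position'],o['ee_rot'],o['clock'],o['joint_pos'])
for q,z in dict(box_top=.042,mat=0,brush_rest=0,jar_right=0,slot=.149,catch_top=.14).items():
    for d in manip.pinpoint(q,'wrist')[:2]: print(q,round(d['confidence'],2),np.round(d['pixel']),atz('wrist',d['pixel'],z))
```

```text
[0.5593 0.0247 0.3043] [ 0.      0.7068 -0.0002  0.7074] 3.5 [ 0.1381  0.2055 -0.3031  1.6246  0.0634  1.3201  1.3957]
box_top 0.82 [176. 268.] [ 0.5571 -0.0285  0.042 ]
box_top 0.78 [372. 300.] [ 0.8111 -0.0015  0.042 ]
mat 0.59 [132.  34.] [ 0.5178 -0.2893  0.    ]
brush_rest 0.64 [267.  88.] [ 0.6851 -0.268   0.    ]
jar_right 0.56 [ 35. 161.] [ 0.4223 -0.1355  0.    ]
slot 0.7 [312. 229.] [ 0.642  -0.0483  0.149 ]
catch_top 0.6 [311. 234.] [ 0.6471 -0.0469  0.14  ]
```

View pics/wrist1.png

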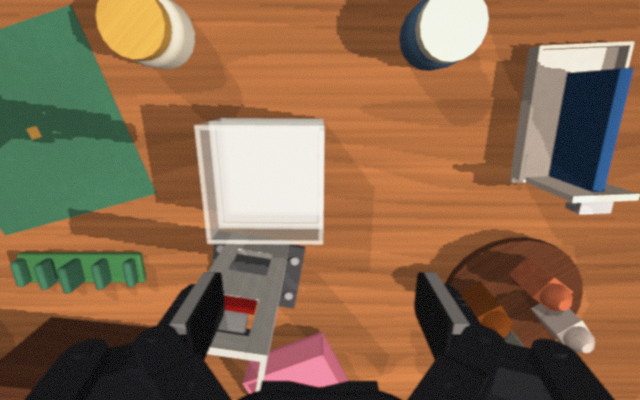

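The wrist picture shows the stack rim at about (125–240, 195–325), the brass mark at (132,34) and the upright below at (310,230), which agrees with the earlier fit. I'll go down onto the stack's +y wall.

arm_command --moves '[[[0.3, 1, 0, 0, 0], [0.3, 1, 0, 0, 0], [0.3, 1, 0, 0, 0], [0.3, 1, 0, 0, 0], [0.3, 1, 0, 0, 0], [0.3, 1, 0, 0, 0], [0.3, 0.5, 0, 0, 0], [0.3, 0.5, 0, 0, 0], [0.3, 0, 0, 0, 0], [0.3, 0, 0, 0, 0]]]'

```text
clock: 4.63
position: [0.5593, 0.0251, 0.1293]
ee_rot: [0.0, 0.707, 0.0, 0.707]
ft_force: [0.6, 0.5, 0.3]
grip_width: 0.706
```

Run:
```python
from h import *
save('wrist','wrist2');save('side','side2')
im=cv2.imread('pics/side2.png'); cv2.imwrite('pics/s2z.png',cv2.resize(im[130:270,220:420],None,fx=3.5,fy=3.5,interpolation=cv2.INTER_CUBIC))
```

```text
(no output)
```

View pics/s2z.png

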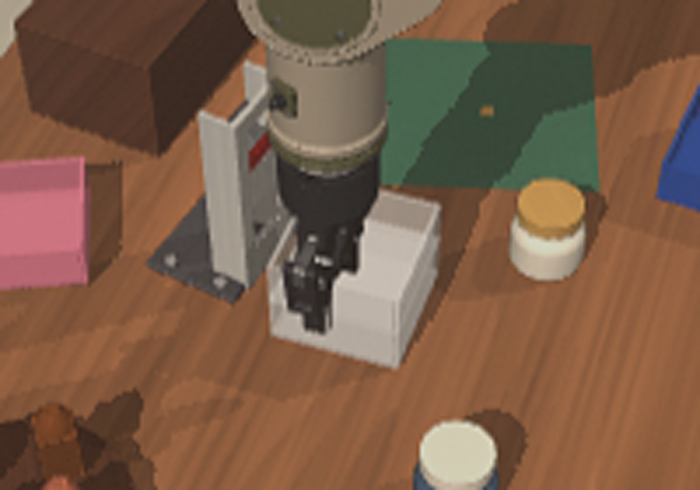

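View pics/wrist2.png

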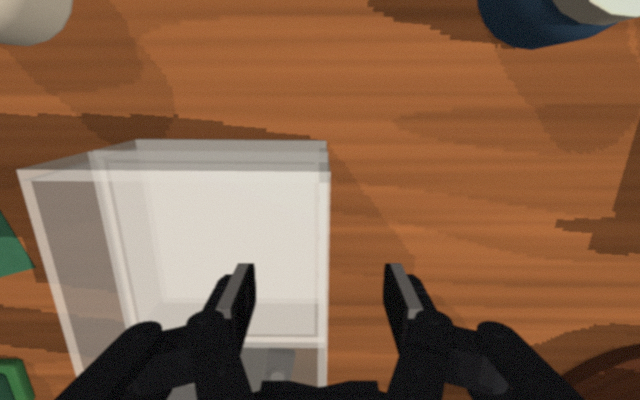

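arm_command --moves '[[[0.6, 0, 0, 0, 0], [0.8, 0, 0, 0, 0], [0.9, 0, 0, 0, 0], [1, 0, 0, 0, 0], [1, 0, 0, 0, 0], [1, 0, 0, 0, 0], [1, 0, 0, 0, 0], [1, 0, 0, 0, 0]]]' --force 30

```text
clock: 5.4
position: [0.5592, 0.0251, 0.1293]
ee_rot: [-0.0, 0.707, 0.0, 0.707]
ft_force: [-1.6, 0.8, 5.2]
grip_width: 0.042
```

arm_command --moves '[[[1, 0, -0.3, 0, 0], [1, 0, -0.6, 0, 0], [1, 0, -0.8, 0, 0], [1, 0, -0.8, 0, 0], [1, 0, -0.8, 0, 0], [1, 0, -0.8, 0, 0], [1, 0, -0.8, -0.2, 0], [1, 0, -0.8, -0.2, 0], [1, 0, -0.8, -0.2, 0], [1, 0, -0.8, -0.2, 0], [1, 0, -0.8, -0.2, 0], [1, 0, -0.8, -0.2, 0]]]'

```text
clock: 6.4
position: [0.5294, -0.1974, 0.1293]
ee_rot: [-0.0, 0.707, 0.001, 0.708]
ft_force: [1.2, 5.5, 3.9]
grip_width: 0.038
```

arm_command --moves '[[[1, 0, -0.7, -0.2, 0], [1, 0, -0.5, -0.2, 0], [1, 0, -0.3, 0, 0], [1, 0, -0.1, 0, 0], [1, 0, 0, 0, 0], [1, 0, 0, 0, 0]]]'

```text
clock: 6.9
position: [0.5189, -0.2378, 0.1293]
ee_rot: [0.0, 0.707, -0.0, 0.707]
ft_force: [-2.2, 1.1, 6.4]
grip_width: 0.041
```

Run:
```python
from h import *
save('side','side3');save('scene','scene3')
im=cv2.imread('pics/side3.png'); a=cv2.resize(im[90:250,260:460],None,fx=2.5,fy=2.5,interpolation=cv2.INTER_CUBIC)
im=cv2.imread('pics/scene3.png'); b=cv2.resize(im[60:260,190:390],None,fx=2,fy=2,interpolation=cv2.INTER_CUBIC)
cv2.imwrite('pics/s3z.png',a);cv2.imwrite('pics/c3z.png',b)
```

```text
(no output)
```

View pics/s3z.png

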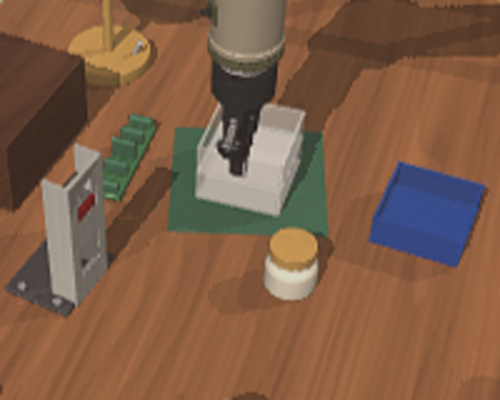

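View pics/c3z.png

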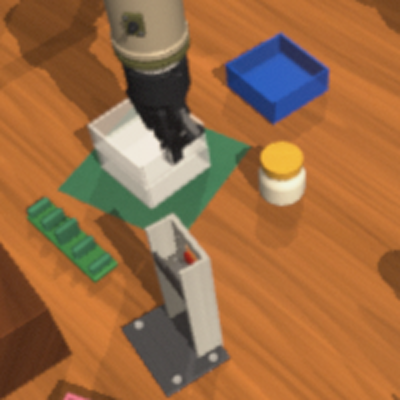

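arm_command --moves '[[[0.8, 0, 0, 0, 0], [0.6, 0, 0, 0, 0], [0.5, 0, 0, 0, 0], [0.5, 0, 0, 0, 0], [0.5, -0.5, 0, 0, 0], [0.5, -1, 0, 0, 0], [0.5, -1, 0, 0, 0], [0.5, -1, 0, 0, 0], [0.3, -1, 0, 0, 0], [0.3, -1, 0.5, 0, 0], [0.3, -1, 1, 0, 0], [0.3, -0.5, 1, 0, 0]]]'

```text
clock: 8.0
position: [0.5194, -0.175, 0.3081]
ee_rot: [0.0, 0.706, -0.001, 0.709]
ft_force: [1.0, 0.9, 1.2]
grip_width: 0.699
```

Run:
```python
from h import *
np.set_printoptions(precision=4,suppress=True)
save('wrist','wrist4');print(manip.get_obs()['position'],manip.get_obs()['clock'])
save('side','side4')
np.savez('w4.npz',i=manip.camera_info('wrist')['pose'])
for c in ['side','wrist']:
  for q,z in dict(box_top=.042,box_low=0,mat=0).items():
    for d in manip.pinpoint(q,c)[:3]: print(c,q,round(d['confidence'],2),np.round(d['pixel']),atz(c,d['pixel'],z))
```

```text
[ 0.5208 -0.1687  0.3099] 8.05
side box_top 0.96 [178. 429.] [ 0.284  -0.2428  0.042 ]
side box_top 0.95 [152. 359.] [ 0.5167 -0.2857  0.042 ]
side box_top 0.78 [197. 228.] [0.8259 0.0237 0.042 ]
side box_low 0.67 [165. 358.] [ 0.5144 -0.2703  0.    ]
side mat 0.95 [161. 362.] [ 0.505  -0.2919  0.    ]
side mat 0.49 [287. 213.] [0.7455 0.2915 0.    ]
wrist box_top 0.6 [388. 440.] [ 0.7943 -0.0225  0.042 ]
wrist mat 0.63 [288. 250.] [ 0.6729 -0.2659 -0.    ]
```

View pics/wrist4.png

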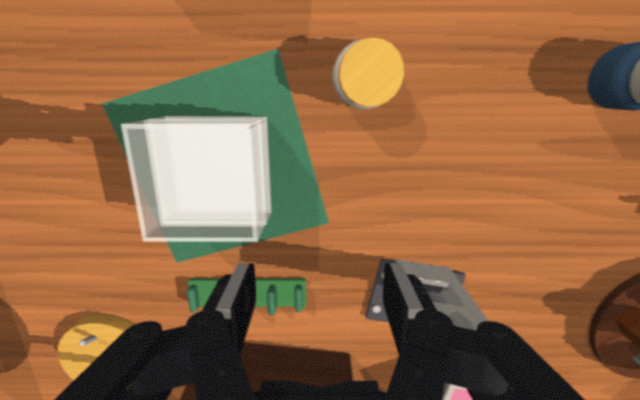

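View pics/side4.png

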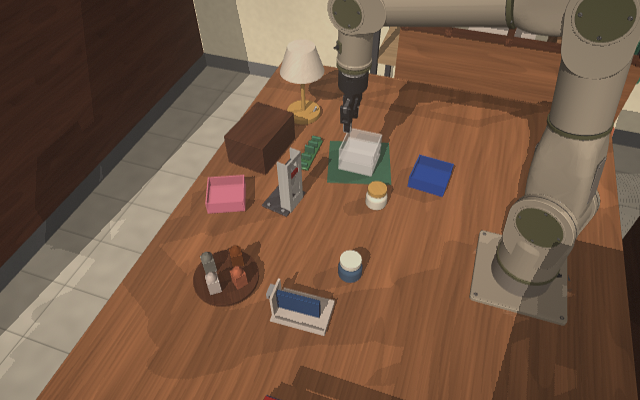

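Run:
```python
from h import *
np.set_printoptions(precision=4,suppress=True)
P=[atz('wrist',(r,c),0)[:2] for c,r in [(107,102),(277,50),(328,222),(178,262)]]
print(P,np.mean(P,0))
Q=[atz('wrist',(r,c),.084)[:2] for c,r in [(122,124),(266,117),(143,240),(258,240)]]
print(Q,np.mean(Q,0))
S=[atz('wrist',(r,c),0)[:2] for c,r in [(268,212)]]
print(S)
```

```text
[array([ 0.4451, -0.4034]), array([ 0.3948, -0.2202]), array([ 0.5824, -0.167 ]), array([ 0.6358, -0.3537])] [ 0.5145 -0.2861]
[array([ 0.4608, -0.3435]), array([ 0.4552, -0.2218]), array([ 0.5676, -0.3439]), array([ 0.5677, -0.2352])] [ 0.5128 -0.2861]
[array([ 0.5696, -0.2381])]
```

arm_command --moves '[[[0.3, 0, 1, 0, 0], [0.3, 0, 1, 0, 0], [0.3, 0, 1, 0, 0], [0.3, 0, 1, 0, 0], [0.3, 0, 1, 0, 0], [0.3, 0, 1, 0, 0], [0.3, 0, 1, 0, 0], [0.3, 0, 1, 0, 0], [0.3, 0, 1, 0, 0], [0.3, 0, 1, 0, 0], [0.3, 0, 1, 0, 0], [0.3, 0, 1, 0, 0]]]'

```text
clock: 9.4
position: [0.519, 0.1254, 0.3035]
ee_rot: [0.0, 0.707, -0.001, 0.707]
ft_force: [0.5, 0.4, 0.3]
grip_width: 0.7
```

arm_command --moves '[[[0.3, 0, 1, -0.4, 0], [0.3, 0, 1, -0.4, 0], [0.3, 0, 1, 0, 0], [0.3, 0, 1, 0, 0], [0.3, 0, 1, 0, 0], [0.3, 0, 1, 0, 0], [0.3, 0, 0, 0, 0], [0.3, 0, 0, 0, 0], [0.3, 0, 0, 0, 0]]]'

```text
clock: 10.15
position: [0.4994, 0.2739, 0.3034]
ee_rot: [0.0, 0.707, -0.001, 0.707]
ft_force: [-0.1, -0.7, 0.5]
grip_width: 0.701
```

Run:
```python
from h import *
np.set_printoptions(precision=4,suppress=True)
o=manip.get_obs();print(o['position'],o['ee_rot'],o['clock'],o['joint_pos'])
im=save('wrist','wrist5')
for q,z in dict(bracket=0,rib_top=.07,hook=.052).items():
    for d in manip.pinpoint(q,'wrist')[:2]: print(q,round(d['confidence'],2),np.round(d['pixel']),atz('wrist',d['pixel'],z))
```

```text
[0.4994 0.2739 0.3034] [ 0.0001  0.7074 -0.0007  0.7068] 10.15 [-0.1145  0.2586 -0.5529  1.5882  0.1387  1.3353  0.8845]
bracket 0.94 [170. 330.] [0.5003 0.2836 0.    ]
rib_top 0.7 [195. 334.] [0.5086 0.2856 0.07  ]
hook 0.66 [256. 332.] [0.5823 0.2863 0.052 ]
```

View pics/wrist5.png

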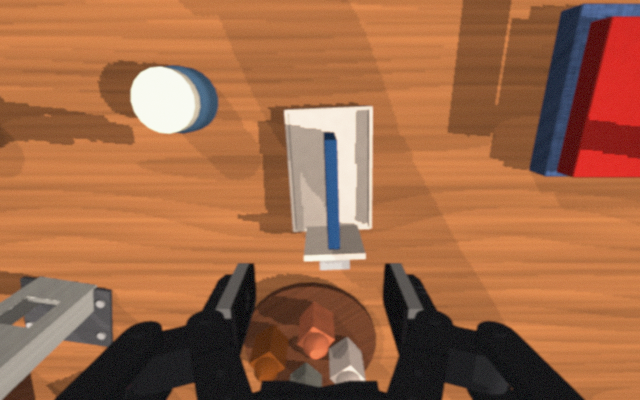

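Run:
```python
from h import *
np.set_printoptions(precision=4,suppress=True)
im=cv2.imread('pics/wrist5.png'); cv2.imwrite('pics/w5z.png',cv2.resize(im[95:280,275:385],None,fx=3.2,fy=3.2,interpolation=cv2.INTER_CUBIC))
hsv=cv2.cvtColor(im,cv2.COLOR_BGR2HSV)[100:260,290:370]
m=cv2.inRange(hsv,(95,80,30),(130,255,255)); ys,xs=np.nonzero(m)
for r in range(0,160,12):
    c=np.nonzero(m[r])[0]
    if len(c)>1: print(r+100,c.min()+290,c.max()+290, atz('wrist',(r+100,c.min()+290),.07)[:2],atz('wrist',(r+100,c.max()+291),.07)[:2])
```

```text
136 325 333 [0.4539 0.2775] [0.4539 0.2856]
148 325 335 [0.4646 0.2776] [0.4646 0.2875]
160 325 336 [0.4755 0.2776] [0.4755 0.2886]
172 326 336 [0.4867 0.2786] [0.4867 0.2888]
184 326 336 [0.4982 0.2786] [0.4982 0.2889]
196 327 337 [0.5099 0.2796] [0.51   0.2901]
208 327 337 [0.522  0.2797] [0.522  0.2903]
220 328 337 [0.5343 0.2808] [0.5343 0.2905]
232 328 339 [0.547  0.2809] [0.547  0.2927]
244 329 339 [0.5599 0.2819] [0.56   0.2929]
```

View pics/w5z.png

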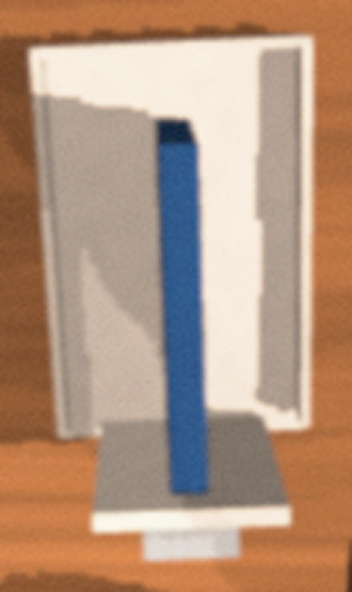

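arm_command --moves '[[[0.3, 0, 0, 0, -2.9], [0.3, 0, 0.42, 0.5, 0], [0.3, 1, 0, 0, 0], [0.3, 1, 0, 0, 0], [0.3, 1, 0, 0, 0], [0.3, 1, 0, 0, 0], [0.3, 1, 0, 0, 0], [0.3, 1, 0, 0, 0], [0.3, 0.8, 0, 0, 0], [0.3, 0.5, 0, 0, 0], [0.3, 0.3, 0, 0, 0], [0.3, 0.2, 0, 0, 0]]]'

```text
clock: 11.35
position: [0.5111, 0.2858, 0.1085]
ee_rot: [-0.018, 0.707, 0.018, 0.707]
ft_force: [0.1, -0.0, 0.6]
grip_width: 0.699
```

Run:
```python
from h import *
save('wrist','wrist6')
```

```text
(no output)
```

View pics/wrist6.png

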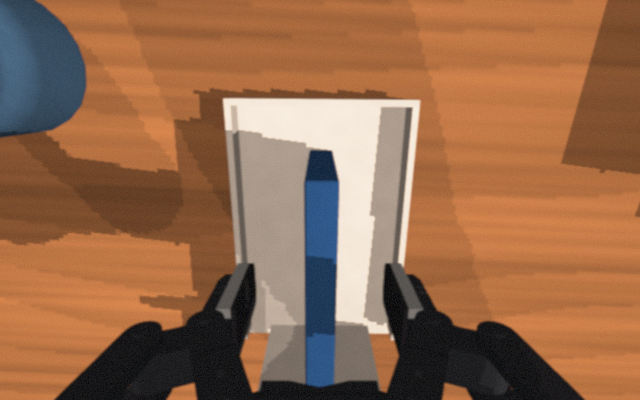

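The rib runs vertically between the pads at column 320 and is well centred, so I'll grip it.

arm_command --moves '[[[0.6, 0, 0, 0, 0], [0.8, 0, 0, 0, 0], [1, 0, 0, 0, 0], [1, 0, 0, 0, 0], [1, 0, 0, 0, 0], [1, 0, 0, 0, 0], [1, 0, 0, 0, 0]]]' --force 60

```text
clock: 11.98
position: [0.5115, 0.2863, 0.1099]
ee_rot: [-0.018, 0.706, 0.018, 0.707]
ft_force: [-0.9, -1.7, 6.7]
grip_width: 0.134
```

Run:
```python
from h import *
np.set_printoptions(precision=4,suppress=True)
o=manip.get_obs();print(o['position'],o['ee_rot'],o['ft_force'],o['grip_width'])
im=save('wrist','wrist7')
for q,z in dict(bracket=0,rib_top=.07).items():
    for d in manip.pinpoint(q,'wrist')[:2]: print(q,round(d['confidence'],2),np.round(d['pixel']),atz('wrist',d['pixel'],z))
hsv=cv2.cvtColor(im,cv2.COLOR_RGB2HSV)
m=cv2.inRange(hsv,(95,80,30),(130,255,255))
for r in range(150,300,15):
    c=np.nonzero(m[r,280:360])[0]
    if len(c)>1: print(r,c.min()+280,c.max()+280, atz('wrist',(r,c.min()+280),.07)[:2],atz('wrist',(r,c.max()+281),.07)[:2])
```

```text
[0.5115 0.2863 0.1099] [-0.0177  0.7064  0.018   0.7074] [-0.906  -1.6916  6.6721] 0.13410559338925554
bracket 0.74 [223. 319.] [0.5002 0.2842 0.    ]
rib_top 0.59 [314. 321.] [0.5104 0.2855 0.07  ]
150 310 325 [0.4471 0.2787] [0.4468 0.2839]
165 307 331 [0.4521 0.2779] [0.4517 0.2862]
180 303 335 [0.4573 0.2767] [0.4567 0.2878]
195 303 335 [0.4626 0.2769] [0.462  0.2882]
210 304 335 [0.468  0.2774] [0.4675 0.2886]
225 304 334 [0.4736 0.2777] [0.4731 0.2886]
240 304 334 [0.4794 0.2779] [0.4789 0.289 ]
255 304 334 [0.4854 0.2781] [0.4848 0.2894]
270 303 334 [0.4916 0.2779] [0.491  0.2898]
285 303 335 [0.498  0.2782] [0.4973 0.2906]
```

View pics/wrist7.png

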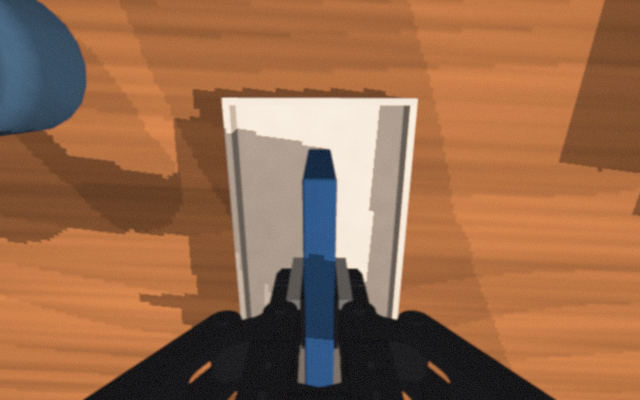

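Run:
```python
from h import *
save('side','side8');save('scene','scene8')
im=cv2.imread('pics/side8.png'); cv2.imwrite('pics/s8z.png',cv2.resize(im[140:220,260:310],None,fx=7,fy=7,interpolation=cv2.INTER_CUBIC))
im=cv2.imread('pics/scene8.png'); cv2.imwrite('pics/c8z.png',cv2.resize(im[160:265,245:310],None,fx=5.6,fy=5.6,interpolation=cv2.INTER_CUBIC))
im=cv2.imread('pics/wrist1.png'); cv2.imwrite('pics/w1z.png',cv2.resize(im[235:395,195:315],None,fx=3.7,fy=3.7,interpolation=cv2.INTER_CUBIC))
```

```text
(no output)
```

View pics/s8z.png

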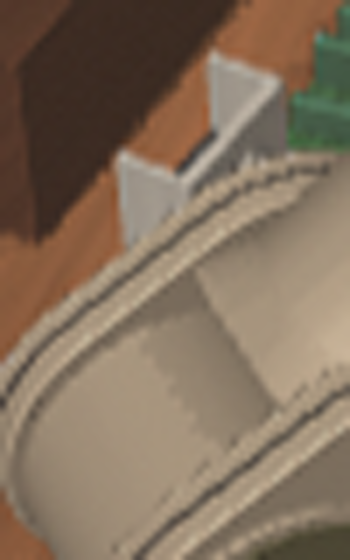

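View pics/c8z.png

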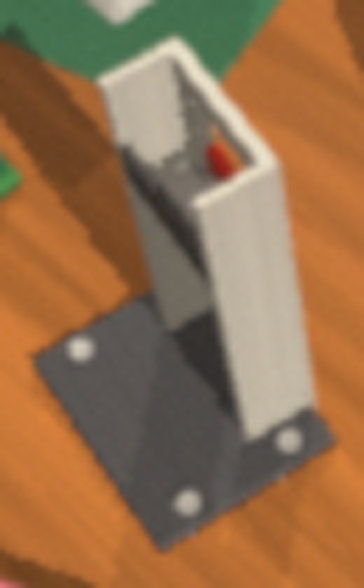

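View pics/w1z.png

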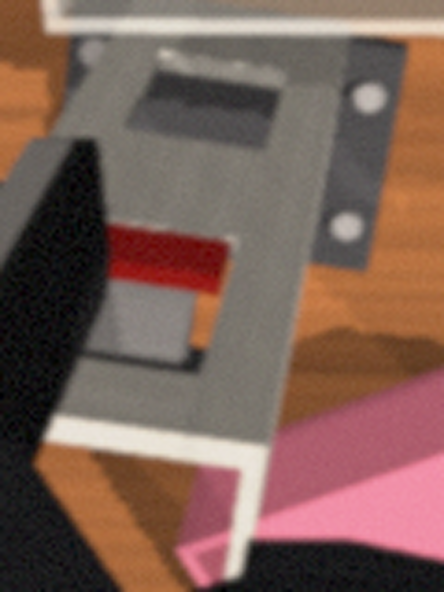

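```bash
cat > fu.py <<'E'
from h import *
from scipy.spatial.transform import Rotation as Ro
np.set_printoptions(precision=4,suppress=True)
o=manip.get_obs(); T=np.eye(4);T[:3,:3]=Ro.from_quat(o['ee_rot']).as_matrix();T[:3,3]=o['position']
W=manip.camera_info('wrist'); X=np.linalg.inv(T)@np.array(W['pose'])
def wi(pos,q):
    T=np.eye(4);T[:3,:3]=Ro.from_quat(q).as_matrix();T[:3,3]=pos; d=dict(W); d['pose']=T@X; return d
W1=wi([.5593,.0247,.3043],[0,.7068,-.0002,.7074]); W0=wi([.625,0,.3035],[.5,.5,-.5,.5])
I={c:manip.camera_info(c) for c in['scene','side']}
z=lambda c,r,k,oc,orow:np.array([(r+.5)/k+orow-.5,(c+.5)/k+oc-.5])
S=I['side'];C=I['scene']
s0=lambda c,r:z(c,r,5.4,255,140); s=lambda c,r:z(c,r,7,260,140);k=lambda c,r:z(c,r,5.6,245,160); w1=lambda c,r:z(c,r,3.7,195,235); w0=lambda c,r:z(c,r,2,160,120)
ob=[(S,(0,.035,.188),s(185,187)),(S,(0,-.035,.188),s(283,80)),(S,(0,.035,.008),s0(192,390)),(S,(.09,.055,.004),s0(40,355)),
(C,(0,.035,.188),k(280,160)),(C,(0,-.035,.188),k(177,40)),(C,(.09,.055,.002),k(163,550)),(C,(.09,-.055,.008),k(33,358)),(C,(.002,.055,.008),k(337,438)),
(W1,(0,.035,.188),w1(268,447)),(W1,(.0,.019,.04),w1(285,85)),(W1,(0,.019,.086),w1(264,148)),(W1,(0,-.019,.086),w1(130,125)),(W1,(0,.019,.126),w1(237,238)),(W1,(.002,.055,.008),w1(405,42)),(W1,(.09,.055,.008),w1(365,268)),
(W0,(0,-.035,.188),w0(353,455)),(W0,(.002,.055,.008),w0(372,88)),(W0,(.09,.055,.008),w0(522,118))]
for name,sel in [('all',ob),('S',ob[:4]),('C',ob[4:9]),('W',ob[9:])]:
    p,r=fit(sel,[.648,-.05,-.2]); print(name,p, np.abs(r).mean()); 
    if name in('all','W'): print(r)
E
python3 fu.py
```

```text
all [ 0.6417 -0.0472 -0.1782] 0.8264005749244422
[[-0.4885  0.5501]
 [-0.5717 -0.0369]
 [-1.4695 -0.0319]
 [-0.591  -0.9957]
 [-0.177  -0.3536]
 [-1.1948 -0.1994]
 [ 0.4035 -0.5314]
 [-0.2581 -0.8535]
 [-0.7143 -0.1518]
 [-1.6692  0.0061]
 [-4.7181  0.8828]
 [-0.3685  0.3063]
 [-0.2973 -2.3478]
 [-0.8771  0.6382]
 [ 1.1164  1.3798]
 [ 0.9819  0.9633]
 [-0.499   0.3385]
 [ 1.3438  0.5354]
 [ 0.12    2.4409]]
S [ 0.6401 -0.0442 -0.1905] 0.3851819640813403
C [ 0.6417 -0.0458 -0.1808] 0.34813972710272195
W [ 0.6418 -0.0474 -0.1789] 1.0747148407180305
[[-1.5323 -0.2654]
 [-4.6309  0.7139]
 [-0.272   0.1157]
 [-0.2229 -2.5331]
 [-0.7709  0.4234]
 [ 1.215   1.2174]
 [ 1.061   0.7663]
 [-0.2786  0.4376]
 [ 1.52    0.6493]
 [ 0.343   2.5254]]
```

arm_command --moves '[[[1, -0.2, 0, 0, 0], [1, -0.5, 0, 0, 0], [1, -0.8, 0, 0, 0], [1, -1, 0, 0, 0], [1, -1, 0, 0, 0], [1, -1, 0, 0, 0], [1, -1, 0, 0, 0], [1, -0.6, 0, 0, 3.2], [1, -0.2, 0, 0, 5], [1, 0, 0, 0, 5], [1, 0, 0, 0, 0]]]'

```text
clock: 13.15
position: [0.5108, 0.2863, 0.2677]
ee_rot: [0.065, 0.704, -0.065, 0.705]
ft_force: [0.2, 0.3, -1.9]
grip_width: 0.129
```

arm_command --moves '[[[1, 0, -0.5, 0, 0], [1, 0, -1, 0.2, 0], [1, 0, -1, 0.2, 0], [1, 0, -1, 0.2, 0], [1, 0, -1, 0.2, 0], [1, 0, -1, 0.2, 0], [1, 0, -1, 0.2, 0], [1, 0, -1, 0.2, 0], [1, 0, -1, 0.2, 0], [1, 0, -1, 0.2, 0], [1, 0, -1, 0.3, 0], [1, 0, -1, 0.3, 0]]]'

```text
clock: 14.15
position: [0.5178, -0.0093, 0.2665]
ee_rot: [0.062, 0.705, -0.062, 0.704]
ft_force: [0.9, -0.4, -2.5]
grip_width: 0.131
```

arm_command --moves '[[[1, 0, -0.5, 0.3, 0], [1, 0, -0.2, 0.2, 0], [1, 0.6, 0, 0, 0], [1, 0.9, 0, 0, 0], [1, 0.6, 0, 0, 0], [1, 0, 0, 0, 0], [1, 0, 0, 0, 0]]]'

```text
clock: 14.73
position: [0.5273, -0.0264, 0.2137]
ee_rot: [0.063, 0.705, -0.063, 0.704]
ft_force: [0.0, 0.1, -2.2]
grip_width: 0.127
```

Run:
```python
from h import *
np.set_printoptions(precision=4,suppress=True)
for c in['side','scene','wrist']: save(c,c+'9')
o=manip.get_obs();print(o)
from scipy.spatial.transform import Rotation as Ro
R=Ro.from_quat(o['ee_rot']).as_matrix();print(R)
u=np.array([.9838,-.179]);v=np.array([.179,.9838]);d=o['position'][:2]-[.6418,-.047]; print('along',d@u,'lat',d@v)
im=cv2.imread('pics/side9.png'); cv2.imwrite('pics/s9z.png',cv2.resize(im[100:260,230:430],None,fx=3.7,fy=3.7,interpolation=cv2.INTER_CUBIC))
im=cv2.imread('pics/scene9.png'); cv2.imwrite('pics/c9z.png',cv2.resize(im[100:270,230:430],None,fx=3.5,fy=3.5,interpolation=cv2.INTER_CUBIC))
```

```text
{'clock': 14.8833, 'joint_pos': array([ 0.2581,  0.2111, -0.3282,  1.8134,  0.0749,  1.1272,  1.2966]), 'joint_velocities': array([ 0.0013, -0.0011,  0.0035, -0.0011,  0.001 , -0.0055, -0.0025]), 'tau': array([ -0.003 , -50.551 ,  -2.1679, -36.882 ,   0.009 ,   0.0174,
         0.0214]), 'position': array([ 0.5283, -0.0266,  0.2153]), 'ee_rot': array([ 0.0632,  0.7036, -0.063 ,  0.705 ]), 'ft_force': array([ 0.9098,  0.4419, -2.7076]), 'torque': array([-0.0227, -0.0037,  0.0126]), 'grip_width': 0.13430164148136528}
[[ 0.002   0.1779  0.9841]
 [ 0.0001  0.9841 -0.1779]
 [-1.      0.0004  0.0019]]
along -0.11527396673798121 lat -0.00024905356775184164
```

View pics/s9z.png

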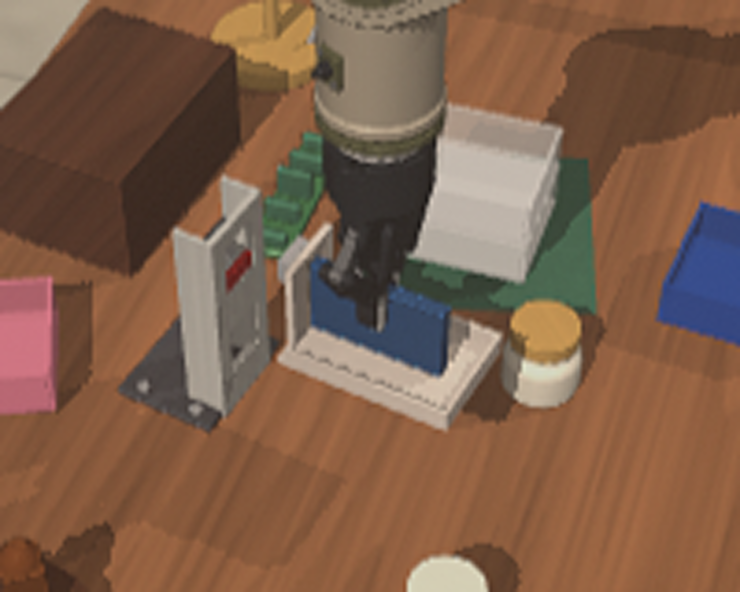

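View pics/c9z.png

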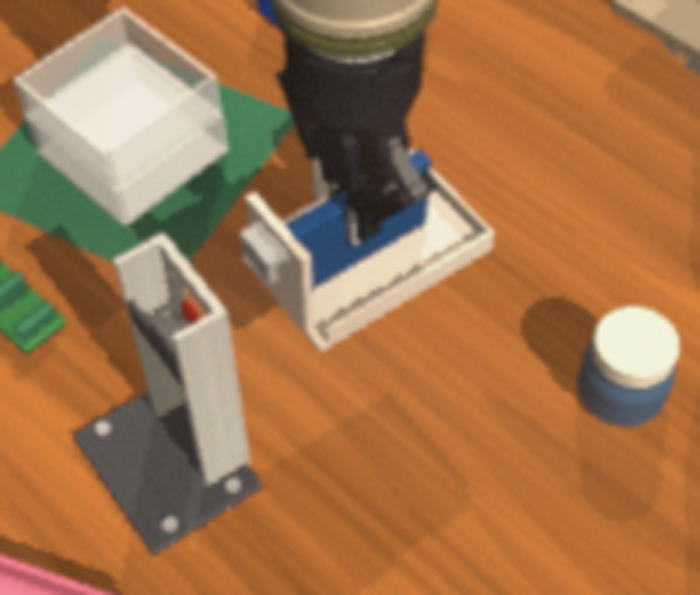

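View pics/wrist9.png

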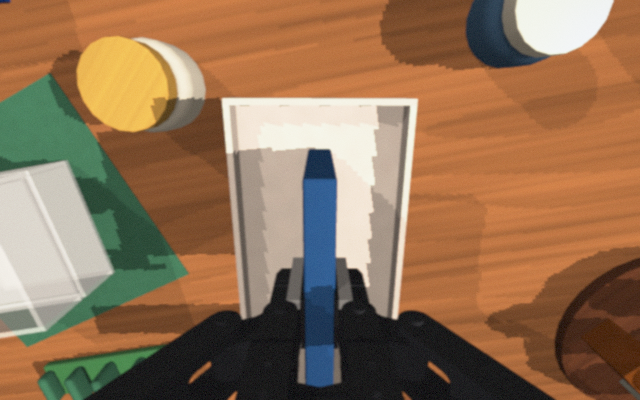

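```bash
cat > chk.py <<'E'
from h import *
np.set_printoptions(precision=1,suppress=True)
S=manip.camera_info('side');C=manip.camera_info('scene')
o=manip.get_obs(); t=-.179
P=np.array([.5283,-.0266]); z0=.2153-.110
org=P-.0097*np.array([np.cos(t),np.sin(t)])
pp=(org[0],org[1],t)
for n,i,kk,oc,orow in [('side',S,3.7,230,100),('scene',C,3.5,230,100)]:
    for L in [(.067,.03,.08),(.067,-.03,.08),(.07,.045,0),(-.07,.045,0),(-.07,.045,.018),(.085,.015,.069),(-.045,0,.07)]:
        q=tf(pp,(L[0],L[1],L[2]+z0)); r,c=proj(None,q,i); print(n,L,'zoom',(c-oc)*kk,(r-orow)*kk)
    for L in [(0,.035,.188),(0,-.035,.188),(0,.019,.126),(0,.019,.140)]:
        r,c=proj(None,tf((.6418,-.047,-.18),L),i); print(n,'U',L,(c-oc)*kk,(r-orow)*kk)
E
python3 chk.py
```

```text
side (0.067, 0.03, 0.08) zoom 282.1389705759558 268.9529238818199
side (0.067, -0.03, 0.08) zoom 323.4425151464814 218.77337210099907
side (0.07, 0.045, 0) zoom 271.48438122077044 357.4424117338895
side (-0.07, 0.045, 0) zoom 440.23610935636356 426.5106003550133
side (-0.07, 0.045, 0.018) zoom 441.18112186566367 409.8997262964756
side (0.085, 0.015, 0.069) zoom 271.56816434053695 258.8424101877324
side (-0.045, 0, 0.07) zoom 441.0948326590512 306.3864006362559
side U (0, 0.035, 0.188) 208.908123465217 243.59132846869247
side U (0, -0.035, 0.188) 258.6970942092501 186.7725781458601
side U (0, 0.019, 0.126) 224.9888000287545 290.79684818249075
side U (0, 0.019, 0.14) 224.01684614759083 277.4964018694117
scene (0.067, 0.03, 0.08) zoom 303.9368820141671 257.22047438802014
scene (0.067, -0.03, 0.08) zoom 247.7615220704892 193.16252337497093
scene (0.07, 0.045, 0) zoom 317.8494132470347 351.06716440532074
scene (-0.07, 0.045, 0) zoom 490.0846801140467 247.32134275578585
scene (-0.07, 0.045, 0.018) zoom 492.51504169462527 230.558339624721
scene (0.085, 0.015, 0.069) zoom 265.2899207642505 266.2862122329022
scene (-0.045, 0, 0.07) zoom 423.68899238080394 152.16879120928428
scene U (0, 0.035, 0.188) 224.86145285529918 308.3333928236707
scene U (0, -0.035, 0.188) 161.1963109722154 229.63943934799426
scene U (0, 0.019, 0.126) 219.52760313511288 348.36544515130527
scene U (0, 0.019, 0.14) 217.45053411613236 335.8193869219787
```

arm_command --moves '[[[1, 0.3, 0, 0, 0], [1, 0.15, 0, 0, 0], [1, 0, 0, 0.3, 0], [1, 0, 0, 0.4, 0], [1, 0, 0, 0.3, 0], [1, 0, 0, 0.2, 0], [1, 0, 0, 0.1, 0], [1, 0, 0, 0, 0], [1, 0, 0, 0, 0], [1, 0, 0, 0, 0]]]'

```text
clock: 15.72
position: [0.5595, -0.0327, 0.2026]
ee_rot: [0.063, 0.704, -0.063, 0.704]
ft_force: [-0.0, 0.3, -3.2]
grip_width: 0.131
```

Run:
```python
from h import *
np.set_printoptions(precision=4,suppress=True)
for c in['side','scene']: save(c,c+'10')
o=manip.get_obs();print(o['position'],o['ft_force'],o['torque'])
u=np.array([.9838,-.179]);v=np.array([.179,.9838]);d=o['position'][:2]-[.6418,-.047]; print('origin along',d@u-.0097,'lat',d@v,'oz',o['position'][2]-.11)
im=cv2.imread('pics/side10.png'); cv2.imwrite('pics/s10z.png',cv2.resize(im[120:240,250:370],None,fx=5,fy=5,interpolation=cv2.INTER_CUBIC))
im=cv2.imread('pics/scene10.png'); cv2.imwrite('pics/c10z.png',cv2.resize(im[130:250,240:390],None,fx=5,fy=5,interpolation=cv2.INTER_CUBIC))
```

```text
[ 0.5595 -0.0326  0.2027] [-0.9065  0.4352 -2.5102] [ 0.0488  0.0119 -0.0038]
origin along -0.09319893772738051 lat -0.000595451813369158 oz 0.09272794786844236
```

View pics/s10z.png

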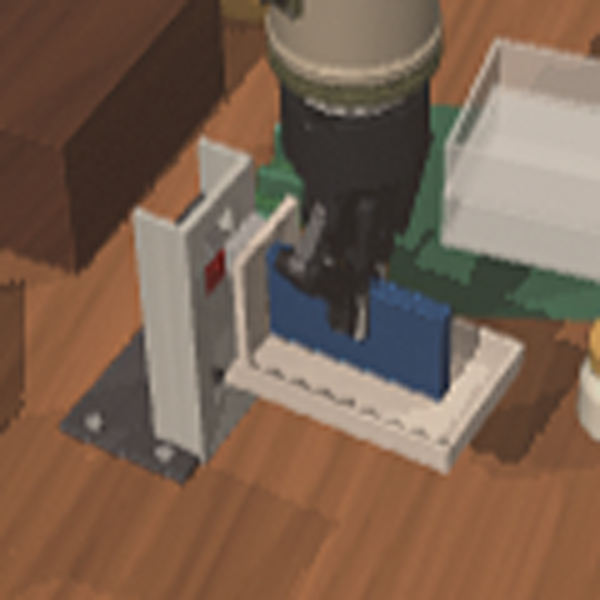

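View pics/c10z.png

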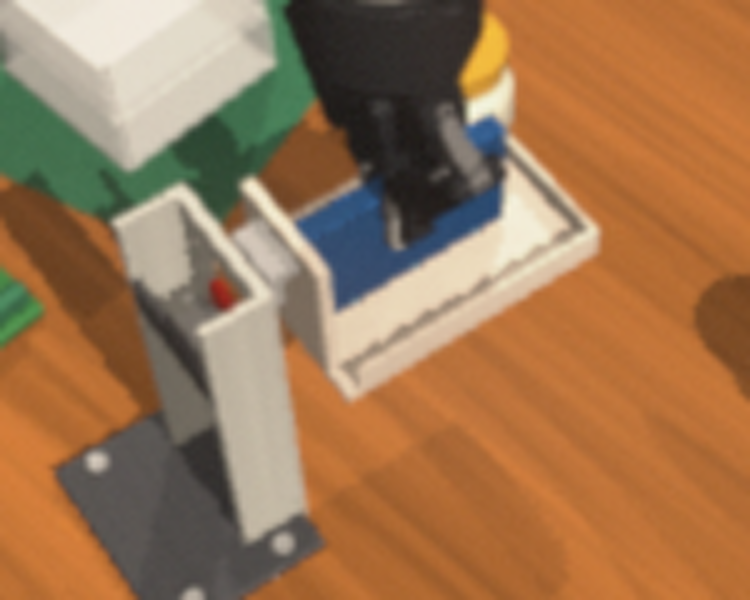

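arm_command --moves '[[[1, -0.04, 0, 0.1, 0], [1, 0, 0, 0.15, 0], [1, 0, 0, 0.15, 0], [1, 0, 0, 0.1, 0], [1, 0, 0, 0, 0], [1, 0, 0, 0, 0]]]'

```text
clock: 16.32
position: [0.5721, -0.035, 0.2035]
ee_rot: [0.064, 0.704, -0.063, 0.704]
ft_force: [-0.1, -0.2, -3.0]
grip_width: 0.131
```

Run:
```python
from h import *
np.set_printoptions(precision=4,suppress=True)
for c in['side','scene']: save(c,c+'11')
o=manip.get_obs();print(o['position'],o['ft_force'],o['torque'])
u=np.array([.9838,-.179]);v=np.array([.179,.9838]);d=o['position'][:2]-[.6418,-.047]; print('origin along',d@u-.0097,'lat',d@v,'oz',o['position'][2]-.11)
im=cv2.imread('pics/side11.png'); a=cv2.resize(im[130:230,260:340],None,fx=5,fy=5,interpolation=cv2.INTER_CUBIC)
im=cv2.imread('pics/scene11.png'); b=cv2.resize(im[150:250,250:330],None,fx=5,fy=5,interpolation=cv2.INTER_CUBIC)
cv2.imwrite('pics/b11.png',np.hstack([a,b])[:,:800])
```

```text
[ 0.5719 -0.0349  0.2036] [ 0.4941 -0.2794 -2.3417] [ 0.0177  0.054  -0.0629]
origin along -0.08059072178784878 lat -0.000624356276965411 oz 0.09356926633386635
```

View pics/b11.png

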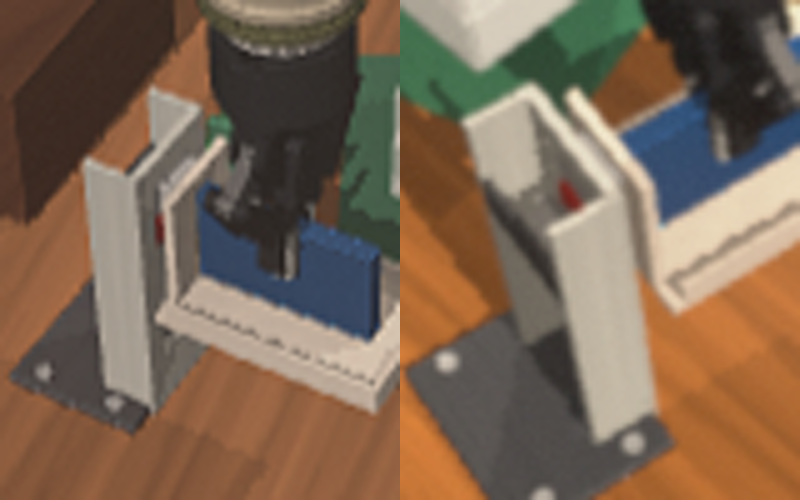

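arm_command --moves '[[[1, 0, 0, 0.1, 0], [1, 0, 0, 0.1, 0], [1, 0, 0, 0.1, 0], [1, 0, 0, 0.04, 0], [1, 0, 0, 0, 0], [1, 0, 0, 0, 0]]]'

```text
clock: 16.92
position: [0.5804, -0.0365, 0.2036]
ee_rot: [0.063, 0.704, -0.063, 0.704]
ft_force: [-1.1, 0.9, -2.3]
grip_width: 0.135
```

Run:
```python
from h import *
np.set_printoptions(precision=4,suppress=True)
for c in['side','scene']: save(c,c+'12')
o=manip.get_obs();print(o['position'],o['ft_force'],o['torque'])
u=np.array([.9838,-.179]);v=np.array([.179,.9838]);d=o['position'][:2]-[.6418,-.047]; print('origin along',d@u-.0097,'lat',d@v,'oz',o['position'][2]-.11)
im=cv2.imread('pics/side12.png'); a=cv2.resize(im[130:230,260:340],None,fx=5,fy=5,interpolation=cv2.INTER_CUBIC)
im=cv2.imread('pics/scene12.png'); b=cv2.resize(im[150:250,250:330],None,fx=5,fy=5,interpolation=cv2.INTER_CUBIC)
cv2.imwrite('pics/b12.png',np.hstack([a,b])[:,:800])
```

```text
[ 0.5803 -0.0364  0.2036] [ 0.7426  0.217  -2.3769] [0.067  0.0006 0.0294]
origin along -0.0720640875241958 lat -0.0006059756704320586 oz 0.09362590280035586
```

View pics/b12.png

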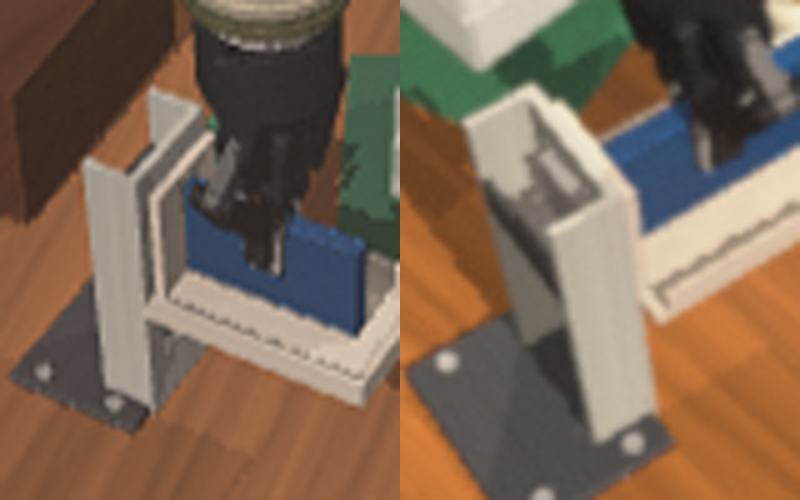

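arm_command --moves '[[[1, 0, 0, 0.05, 0], [1, 0, 0, 0, 0], [1, 0, 0, 0, 0]]]'

```text
clock: 17.27
position: [0.5816, -0.0367, 0.2037]
ee_rot: [0.063, 0.704, -0.063, 0.704]
ft_force: [-0.3, -0.9, -1.4]
grip_width: 0.13
```

arm_command --moves '[[[1, 0, 0, 0.04, 0], [1, 0, 0, 0, 0], [1, 0, 0, 0, 0]]]'

```text
clock: 17.52
position: [0.5827, -0.0369, 0.2037]
ee_rot: [0.063, 0.704, -0.063, 0.704]
ft_force: [-0.5, -0.4, -3.0]
grip_width: 0.128
```

arm_command --moves '[[[1, 0, 0, 0.04, 0], [1, 0, 0, 0, 0], [1, 0, 0, 0, 0]]]'

```text
clock: 17.77
position: [0.5832, -0.037, 0.2034]
ee_rot: [0.063, 0.705, -0.063, 0.704]
ft_force: [-3.2, -0.5, -1.8]
grip_width: 0.129
```

arm_command --moves '[[[1, 0, 0, 0.04, 0], [1, 0, 0, 0, 0], [1, 0, 0, 0, 0]]]'

```text
clock: 18.02
position: [0.5833, -0.037, 0.2032]
ee_rot: [0.063, 0.705, -0.063, 0.703]
ft_force: [-9.2, 0.6, 1.3]
grip_width: 0.132
```

Contact with the face came at TCP x = 0.583, as predicted. I'll back off a little and then lower slowly.

arm_command --moves '[[[1, 0, 0, -0.08, 0], [1, 0, 0, 0, 0], [1, 0.15, 0, 0, 0], [1, 0.15, 0, 0, 0], [1, 0.15, 0, 0, 0], [1, 0.1, 0, 0, 0], [1, 0, 0, 0, 0], [1, 0, 0, 0, 0]]]'

```text
clock: 18.68
position: [0.5825, -0.0369, 0.1895]
ee_rot: [0.063, 0.704, -0.063, 0.704]
ft_force: [0.3, 0.5, -2.8]
grip_width: 0.133
```

arm_command --moves '[[[1, 0.1, 0, 0, 0], [1, 0.1, 0, 0, 0], [1, 0.05, 0, 0, 0], [1, 0, 0, 0, 0], [1, 0, 0, 0, 0]]]'

```text
clock: 19.1
position: [0.5827, -0.0369, 0.1838]
ee_rot: [0.063, 0.704, -0.063, 0.704]
ft_force: [-1.5, -0.0, -0.5]
grip_width: 0.13
```

Run:
```python
from h import *
np.set_printoptions(precision=4,suppress=True)
for c in['side','scene']: save(c,c+'13')
o=manip.get_obs();print(o['position'],o['ft_force'],o['torque'])
im=cv2.imread('pics/side13.png'); a=cv2.resize(im[130:230,260:340],None,fx=5,fy=5,interpolation=cv2.INTER_CUBIC)
im=cv2.imread('pics/scene13.png'); b=cv2.resize(im[150:250,250:330],None,fx=5,fy=5,interpolation=cv2.INTER_CUBIC)
cv2.imwrite('pics/b13.png',np.hstack([a,b])[:,:800])
```

```text
[ 0.5827 -0.0369  0.1838] [-0.6396  0.2319 -0.3228] [-0.0102  0.1614  0.0085]
```

View pics/b13.png

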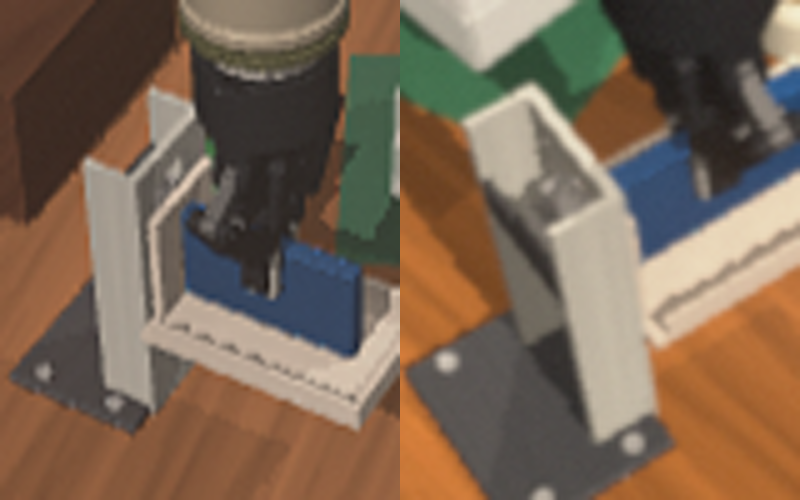

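arm_command --moves '[[[1, 0.04, 0, 0, 0], [1, 0, 0, 0, 0], [1, 0, 0, 0, 0]]]'

```text
clock: 19.45
position: [0.5827, -0.0369, 0.1831]
ee_rot: [0.063, 0.704, -0.064, 0.704]
ft_force: [-4.4, -0.3, 5.0]
grip_width: 0.131
```

Run:
```python
from h import *
np.set_printoptions(precision=4,suppress=True)
o=manip.get_obs();print(o['position'],o['ft_force'],o['torque'])
for c in['side','scene','wrist']:
    manip.camera(c)
    for q in ['catch_top','slot','rib_top','hook','pawl_tip']:
        for d in manip.pinpoint(q,c)[:1]: print(c,q,d['confidence'],d['pixel'])
o=manip.get_obs();print(o['position'],o['ft_force'],o['torque'])
for L in [(0,0,.14),(0,0,.126)]:
    P=tf((.6418,-.047,-.18),L); print(proj('side',P),proj('scene',P))
```

```text
[ 0.5827 -0.0369  0.1831] [-4.3835 -0.2725  5.0082] [-0.0469  0.3091 -0.0134]
side slot 0.74 [168.9, 292.9]
side rib_top 0.6 [177.0, 316.9]
side hook 0.85 [170.2, 290.3]
scene slot 0.87 [190.1, 287.9]
scene rib_top 0.56 [174.8, 309.0]
scene hook 0.96 [198.1, 286.9]
scene pawl_tip 0.62 [193.8, 282.4]
wrist rib_top 0.66 [314.6, 319.1]
wrist hook 0.47 [223.0, 319.2]
wrist pawl_tip 0.4 [316.6, 317.8]
[ 0.5827 -0.0369  0.183 ] [-4.5573  0.5617  4.7234] [-0.0803  0.3757 -0.0104]
(np.float64(170.80077500426967), np.float64(294.1232647785476)) (np.float64(189.94994476339116), np.float64(287.36931042656465))
(np.float64(174.39787747106772), np.float64(294.3564882197234)) (np.float64(193.5845431291989), np.float64(288.02690468063884))
```

arm_command --moves '[[[1, -0.04, 0, 0, 0], [1, 0, 0, 0, 0], [1, 0, 0, 0, 0]]]'

```text
clock: 20.6
position: [0.5826, -0.0369, 0.1834]
ee_rot: [0.064, 0.704, -0.063, 0.704]
ft_force: [-1.0, -0.5, -0.6]
grip_width: 0.127
```

arm_command --moves '[[[0.9, 0, 0, 0, 0], [0.85, 0, 0, 0, 0], [0.8, 0, 0, 0, 0], [0.7, 0, 0, 0, 0], [0.6, 0, 0, 0, 0], [0.6, 0, 0, 0, 0], [0.6, 0, 0, 0, 0]]]'

```text
clock: 21.18
position: [0.5827, -0.0369, 0.1837]
ee_rot: [0.063, 0.704, -0.063, 0.704]
ft_force: [-0.1, 0.1, 0.9]
grip_width: 0.401
```

Run:
```python
from h import *
np.set_printoptions(precision=4,suppress=True)
for c in['side','scene','wrist']: save(c,c+'14')
o=manip.get_obs();print(o['position'],o['ft_force'],o['torque'],o['grip_width'])
im=cv2.imread('pics/side14.png'); a=cv2.resize(im[130:230,260:340],None,fx=5,fy=5,interpolation=cv2.INTER_CUBIC)
im=cv2.imread('pics/scene14.png'); b=cv2.resize(im[150:250,250:330],None,fx=5,fy=5,interpolation=cv2.INTER_CUBIC)
cv2.imwrite('pics/b14.png',np.hstack([a,b])[:,:800])
```

```text
[ 0.5826 -0.0369  0.1837] [ 0.3993 -0.86   -0.1806] [-0.0117 -0.0033 -0.0432] 0.3996112217130358
```

View pics/b14.png

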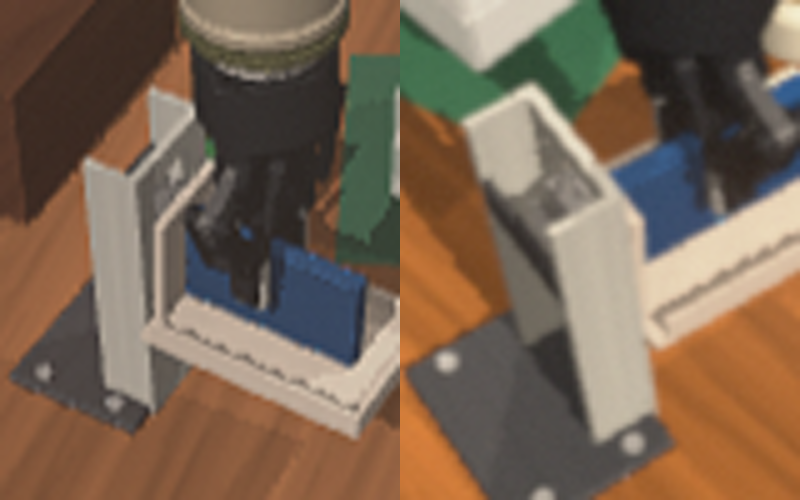

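View pics/wrist14.png

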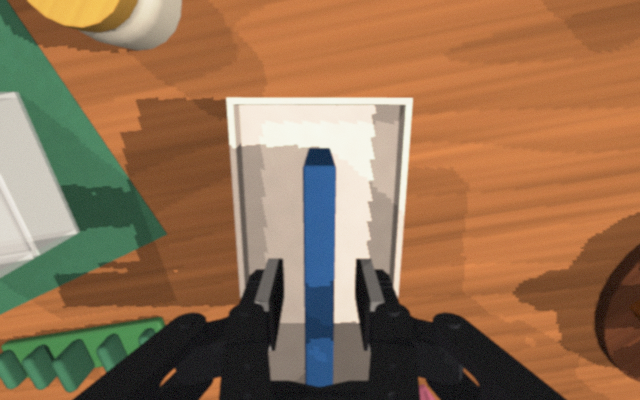

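arm_command --moves '[[[0.6, -0.3, 0, 0, 0], [0.6, -0.6, 0, 0, 0], [0.6, -0.8, 0, 0, 0], [0.6, -0.8, 0, 0, 0], [0.8, -0.5, 0, 0, 0], [1, 0, 0, 0, 0], [1, 0, 0, 0, 0], [1, 0, 0, 0, 0], [1, 0, 0, 0, 0], [1, 0, 0, 0, 0]]]'

```text
clock: 22.17
position: [0.5822, -0.0369, 0.2576]
ee_rot: [0.063, 0.705, -0.063, 0.704]
ft_force: [-0.4, -0.2, 0.4]
grip_width: -0.002
```

Run:
```python
from h import *
np.set_printoptions(precision=4,suppress=True)
for c in['side','scene','wrist']: save(c,c+'15')
o=manip.get_obs();print(o['position'],o['ft_force'],o['grip_width'],o['clock'])
im=cv2.imread('pics/side15.png'); a=cv2.resize(im[120:220,250:330],None,fx=5,fy=5,interpolation=cv2.INTER_CUBIC)
im=cv2.imread('pics/scene15.png'); b=cv2.resize(im[150:250,250:330],None,fx=5,fy=5,interpolation=cv2.INTER_CUBIC)
cv2.imwrite('pics/b15.png',np.hstack([a,b])[:,:800])
```

```text
[ 0.5825 -0.0369  0.2582] [0.652  0.0592 0.7462] -0.0030185735505180483 22.3167
```

View pics/b15.png

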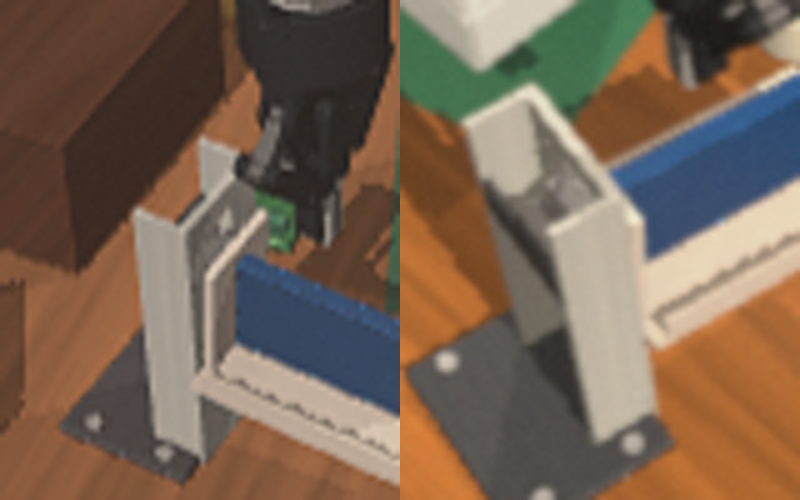

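View pics/wrist15.png

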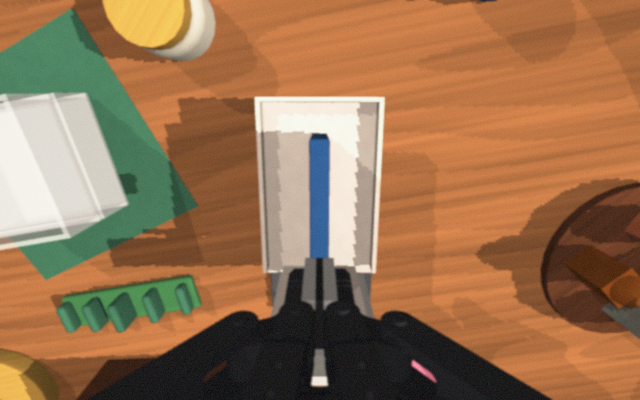

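arm_command --moves '[[[1, 0, 0, 0.4, 0], [1, 0, 0, 0.45, 0], [1, 0.5, 0, 0, 0], [1, 0.5, 0, 0, 0], [1, 0.3, 0, 0, 0], [1, 0.1, 0, 0, 0], [1, 0, 0, 0, 0], [1, 0, 0, 0, 0]]]'

```text
clock: 22.98
position: [0.6033, -0.0406, 0.2237]
ee_rot: [0.063, 0.704, -0.063, 0.704]
ft_force: [-0.3, 0.2, -0.9]
grip_width: -0.0
```

Run:
```python
from h import *
np.set_printoptions(precision=4,suppress=True)
for c in['side','scene']: save(c,c+'16')
o=manip.get_obs();print(o['position'],o['ft_force'],o['grip_width'],o['clock'])
im=cv2.imread('pics/side16.png'); a=cv2.resize(im[120:220,250:330],None,fx=5,fy=5,interpolation=cv2.INTER_CUBIC)
im=cv2.imread('pics/scene16.png'); b=cv2.resize(im[150:250,250:330],None,fx=5,fy=5,interpolation=cv2.INTER_CUBIC)
cv2.imwrite('pics/b16.png',np.hstack([a,b])[:,:800])
```

```text
[ 0.6037 -0.0406  0.2243] [0.5362 0.3469 0.7812] -0.005353331208971816 23.0833
```

View pics/b16.png

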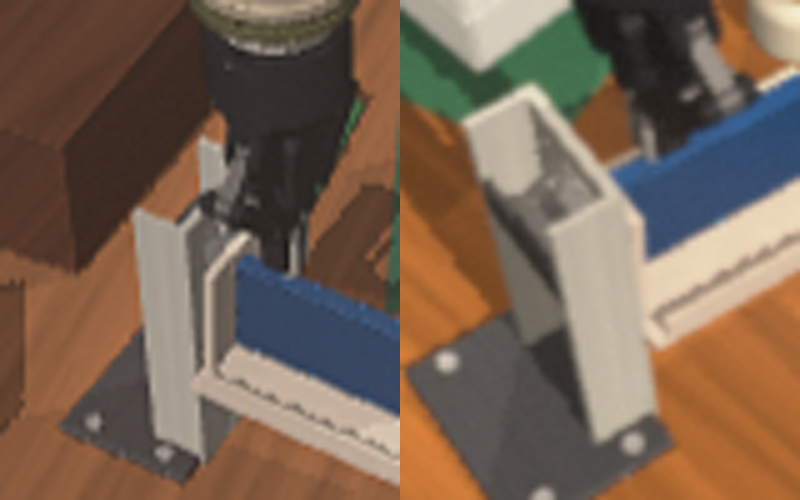

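arm_command --moves '[[[1, 0.1, 0, 0, 0], [1, 0.1, 0, 0, 0], [1, 0.1, 0, 0, 0], [1, 0.1, 0, 0, 0], [1, 0, 0, 0, 0]]]'

```text
clock: 23.5
position: [0.6035, -0.0407, 0.2136]
ee_rot: [0.063, 0.704, -0.063, 0.704]
ft_force: [-0.2, 0.5, 1.8]
grip_width: -0.001
```

arm_command --moves '[[[1, 0.1, 0, 0, 0], [1, 0.1, 0, 0, 0], [1, 0, 0, 0, 0]]]'

```text
clock: 23.75
position: [0.6036, -0.0407, 0.2092]
ee_rot: [0.063, 0.704, -0.064, 0.704]
ft_force: [-2.4, -0.0, 5.7]
grip_width: 0.003
```

arm_command --moves '[[[1, 0.1, 0, 0, 0], [1, 0.1, 0, 0, 0], [1, 0, 0, 0, 0]]]'

```text
clock: 24.0
position: [0.6038, -0.0406, 0.2049]
ee_rot: [0.063, 0.704, -0.064, 0.705]
ft_force: [-5.0, -1.1, 11.2]
grip_width: 0.001
```

arm_command --moves '[[[1, 0.1, 0, 0, 0], [1, 0.1, 0, 0, 0], [1, 0, 0, 0, 0]]]'

```text
clock: 24.25
position: [0.604, -0.0406, 0.2008]
ee_rot: [0.063, 0.704, -0.064, 0.705]
ft_force: [-6.3, -0.1, 16.0]
grip_width: 0.001
```

arm_command --moves '[[[1, 0.06, 0, 0, 0], [1, 0.04, 0, 0, 0], [1, 0, 0, 0, 0]]]'

```text
clock: 24.5
position: [0.604, -0.0406, 0.2005]
ee_rot: [0.063, 0.703, -0.064, 0.705]
ft_force: [-16.5, -0.1, 35.8]
grip_width: -0.001
```

arm_command --moves '[[[1, -0.2, 0, 0, 0], [1, -0.5, 0, 0, 0], [1, -0.8, 0, 0, 0], [1, -1, 0, -0.5, 0], [1, -1, 0, -1, 0], [1, -0.5, 0, -1, 0], [1, 0, 0, -1, 0], [1, 0, 0, -1, 0], [1, 0, 0, 0, 0], [1, 0, 0, 0, 0]]]'

```text
clock: 25.33
position: [0.4923, -0.0204, 0.297]
ee_rot: [0.063, 0.704, -0.064, 0.705]
ft_force: [0.2, 0.4, -0.8]
grip_width: -0.002
```

Run:
```python
from h import *
np.set_printoptions(precision=4,suppress=True)
for c in['side','scene','wrist']: save(c,c+'17')
o=manip.get_obs();print(o['position'],o['ft_force'],o['grip_width'],o['clock'])
im=cv2.imread('pics/side17.png'); a=cv2.resize(im[120:220,250:330],None,fx=5,fy=5,interpolation=cv2.INTER_CUBIC)
im=cv2.imread('pics/scene17.png'); b=cv2.resize(im[150:250,250:330],None,fx=5,fy=5,interpolation=cv2.INTER_CUBIC)
cv2.imwrite('pics/b17.png',np.hstack([a,b])[:,:800])
for c in ['side','scene','wrist']:
  for q in ['rib_top','hook','pawl_tip','catch_top']:
    for d in manip.pinpoint(q,c)[:1]: print(c,q,d['confidence'],d['pixel'])
for n,L in dict(rib_hang=(-.06,0,.14),rib_lock=(-.06,0,.126),hook_lock=(.012,0,.108),hook_hang=(.012,0,.124)).items():
    P=tf((.6418,-.047,-.18),L); print(n,proj('side',P),proj('scene',P),proj('wrist',P))
```

```text
[ 0.4935 -0.0208  0.2963] [ 1.2401 -0.0458  0.6137] -0.0013232163750508852 25.4833
side rib_top 0.67 [176.1, 293.3]
side hook 0.92 [175.3, 291.0]
side pawl_tip 0.38 [278.1, 227.4]
scene rib_top 0.88 [179.4, 311.6]
scene hook 0.58 [196.7, 286.4]
scene pawl_tip 0.63 [191.9, 283.4]
wrist rib_top 0.66 [259.8, 318.7]
wrist hook 0.9 [359.7, 318.2]
wrist pawl_tip 0.62 [380.9, 319.5]
wrist catch_top 0.17 [359.6, 319.0]
rib_hang (np.float64(178.13407028105553), np.float64(312.8262845677443)) (np.float64(176.7053647628676), np.float64(310.5657017567905)) (np.float64(319.771820694494), np.float64(321.51457650305116))
rib_lock (np.float64(181.72951532179007), np.float64(312.9181969205572)) (np.float64(180.44981304000038), np.float64(310.87213372100274)) (np.float64(309.1367363253565), np.float64(321.41423536545295))
hook_lock (np.float64(177.50340881532472), np.float64(291.04032193703455)) (np.float64(200.772162583504), np.float64(284.2398200780568)) (np.float64(360.90113674314125), np.float64(321.09035592532234))
hook_hang (np.float64(173.4674675904331), np.float64(290.7480996064815)) (np.float64(196.79181693840346), np.float64(283.4332101533081)) (np.float64(374.08483927229224), np.float64(321.17486108029584))
```

View pics/b17.png

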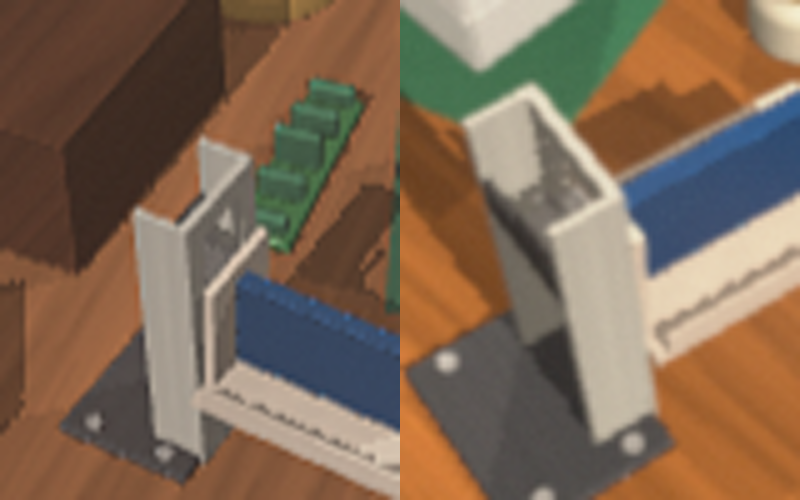

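View pics/wrist17.png

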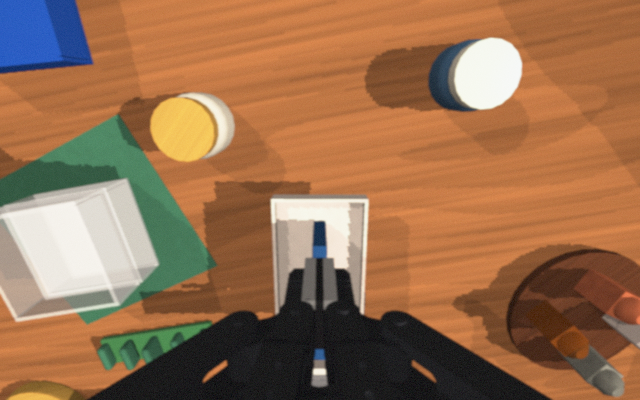

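Run:
```python
from h import *
np.set_printoptions(precision=2,suppress=True)
def crop(n,r,c,k=9,w=(100,80)):
    im=cv2.imread('pics/%s.png'%n); return cv2.resize(im[r:r+44,c:c+44],None,fx=k,fy=k,interpolation=cv2.INTER_CUBIC)
cv2.imwrite('pics/cmpS.png',np.hstack([crop('side15',155,285),crop('side17',155,285)]))
cv2.imwrite('pics/cmpC.png',np.hstack([crop('scene15',165,290),crop('scene17',165,290)]))
t=-.18
for org,z0,dr in [((-.0705,0),.0735,0),((-.0705,0),.06,0)]:
    for n,L in dict(bpT_m=(.067,-.03,.08),bpT_p=(.067,.03,.08),flr_p=(.07,.045,0)).items():
        P=tf((.6418,-.047,t),(org[0]+L[0],L[1],L[2]+z0)); print(z0,n,proj('side',P),proj('scene',P))
```

```text
0.0735 bpT_m (np.float64(161.19928030720973), np.float64(300.54290352466705)) (np.float64(176.29326237976738), np.float64(280.7070671771795))
0.0735 bpT_p (np.float64(174.37708625122212), np.float64(289.2641605920173)) (np.float64(195.12663577921305), np.float64(295.8002338924234))
0.0735 flr_p (np.float64(197.49309353048804), np.float64(287.1061542451907)) (np.float64(220.03984413369346), np.float64(301.25284988615755))
0.06 bpT_m (np.float64(164.72266349923729), np.float64(300.7197689918304)) (np.float64(179.97982462653084), np.float64(281.4337942178146))
0.06 bpT_p (np.float64(177.8951587267711), np.float64(289.53053979881145)) (np.float64(198.66585084826818), np.float64(296.3299877457101))
0.06 flr_p (np.float64(200.71282784467587), np.float64(287.3782368070445)) (np.float64(222.98361914325798), np.float64(301.66987212089674))
```

View pics/cmpS.png

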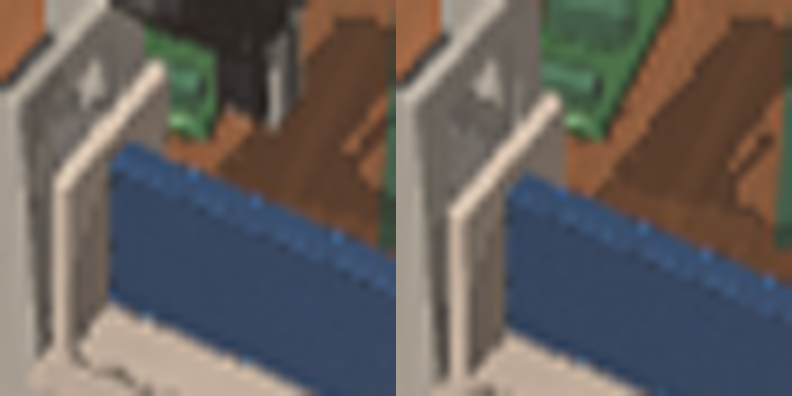

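View pics/cmpC.png

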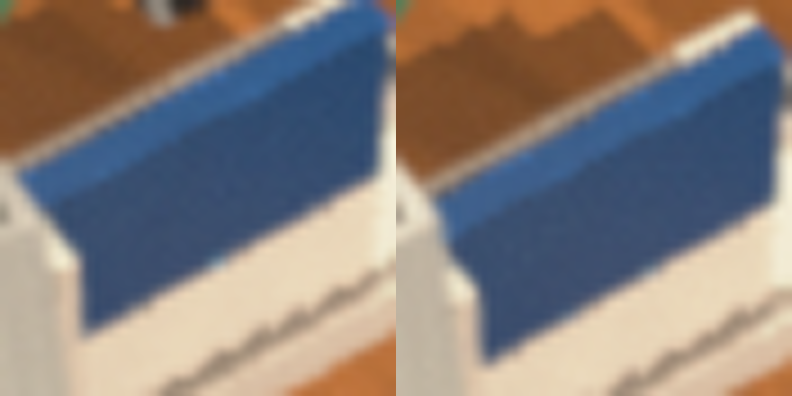

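The bracket dropped by about 13.5 mm against a nominal 14 mm, and it hit a hard stop at 36 N. To be sure, I'll press once more closer to the back plate and see whether it still moves.

arm_command --moves '[[[1, 0, 0, 0.6, 0], [1, 0, 0, 1, 0], [1, 0, 0, 1, 0], [1, 0, 0, 1, 0], [1, 0, 0, 0.7, 0], [1, 0.5, 0, 0.48, 0], [1, 0.8, 0, 0, 0], [1, 0.8, 0, 0, 0], [1, 0.8, 0, 0, 0], [1, 0.5, 0, 0, 0], [1, 0, 0, 0, 0], [1, 0, 0, 0, 0]]]'

```text
clock: 27.08
position: [0.6103, -0.0419, 0.2112]
ee_rot: [0.063, 0.704, -0.063, 0.704]
ft_force: [0.5, 0.2, -0.0]
grip_width: 0.002
```

arm_command --moves '[[[1, 0.1, 0, 0, 0], [1, 0.1, 0, 0, 0], [1, 0, 0, 0, 0]]]'

```text
clock: 27.33
position: [0.6106, -0.042, 0.2067]
ee_rot: [0.063, 0.704, -0.064, 0.705]
ft_force: [0.2, -0.1, -0.3]
grip_width: -0.001
```

arm_command --moves '[[[1, 0.1, 0, 0, 0], [1, 0.08, 0, 0, 0], [1, 0, 0, 0, 0], [1, 0, 0, 0, 0]]]'

```text
clock: 27.67
position: [0.6104, -0.0419, 0.2017]
ee_rot: [0.063, 0.704, -0.063, 0.704]
ft_force: [0.3, 0.3, 0.1]
grip_width: 0.002
```

arm_command --moves '[[[1, 0.05, 0, 0, 0], [1, 0, 0, 0, 0], [1, 0, 0, 0, 0]]]'

```text
clock: 27.92
position: [0.6105, -0.0419, 0.2014]
ee_rot: [0.063, 0.704, -0.063, 0.704]
ft_force: [-2.6, 0.7, 7.5]
grip_width: 0.001
```

arm_command --moves '[[[1, 0.04, 0, 0, 0], [1, 0, 0, 0, 0], [1, 0, 0, 0, 0]]]'

```text
clock: 28.17
position: [0.6105, -0.0419, 0.2012]
ee_rot: [0.063, 0.704, -0.064, 0.705]
ft_force: [-6.4, -1.1, 13.2]
grip_width: -0.002
```

arm_command --moves '[[[1, 0.03, 0, 0, 0], [1, 0, 0, 0, 0], [1, 0, 0, 0, 0]]]'

```text
clock: 28.42
position: [0.6105, -0.0418, 0.2011]
ee_rot: [0.063, 0.704, -0.064, 0.705]
ft_force: [-9.6, -0.8, 19.6]
grip_width: 0.001
```

arm_command --moves '[[[1, -0.2, 0, 0, 0], [1, -0.5, 0, 0, 0], [1, -0.8, 0, 0, 0], [1, -1, 0, -0.5, 0], [1, -1, 0, -1, 0], [1, -1, 0, -1, 0], [1, -1, 0, -1, 0], [1, 0, 0, -1, 0], [1, 0, 0, -1, 0], [1, 0, 0, 0, 0], [1, 0, 0, 0, 0]]]'

```text
clock: 29.33
position: [0.4746, -0.0172, 0.3373]
ee_rot: [0.063, 0.704, -0.064, 0.705]
ft_force: [0.3, -0.2, 0.7]
grip_width: 0.0
```

Run:
```python
from h import *
np.set_printoptions(precision=4,suppress=True)
for c in['side','scene','wrist']: save(c,c+'18')
o=manip.get_obs();print(o['position'],o['ft_force'],o['clock'])
for q,z in dict(box_top=.042,box_low=0,mat=0,jar_left=0,jar_right=0,brush_rest=0).items():
  for c in ['scene','side','wrist']:
    for d in manip.pinpoint(q,c)[:1]: print(q,c,round(d['confidence'],2),atz(c,d['pixel'],z)[:2])
im=cv2.imread('pics/side18.png'); cv2.imwrite('pics/s18z.png',cv2.resize(im[90:330,190:470],None,fx=2.4,fy=2.4,interpolation=cv2.INTER_CUBIC))
```

```text
[ 0.4757 -0.0175  0.3363] [ 0.4173 -0.035  -0.1664] 29.4833
box_top scene 0.88 [ 0.3145 -0.2478]
box_top side 0.79 [ 0.5139 -0.2781]
box_top wrist 0.85 [ 0.297  -0.2481]
box_low scene 0.97 [ 0.512  -0.3012]
box_low side 0.9 [ 0.5127 -0.2808]
mat scene 0.69 [ 0.5168 -0.2908]
mat side 0.68 [ 0.514 -0.295]
jar_left scene 0.6 [0.4304 0.1335]
jar_left side 0.97 [0.4231 0.131 ]
jar_left wrist 0.89 [0.4237 0.1301]
jar_right scene 0.85 [ 0.4245 -0.1324]
jar_right side 0.65 [0.7209 0.255 ]
brush_rest scene 0.61 [ 0.6844 -0.2653]
brush_rest side 0.84 [ 0.678  -0.2607]
brush_rest wrist 0.85 [ 0.6829 -0.2716]
```

View pics/s18z.png

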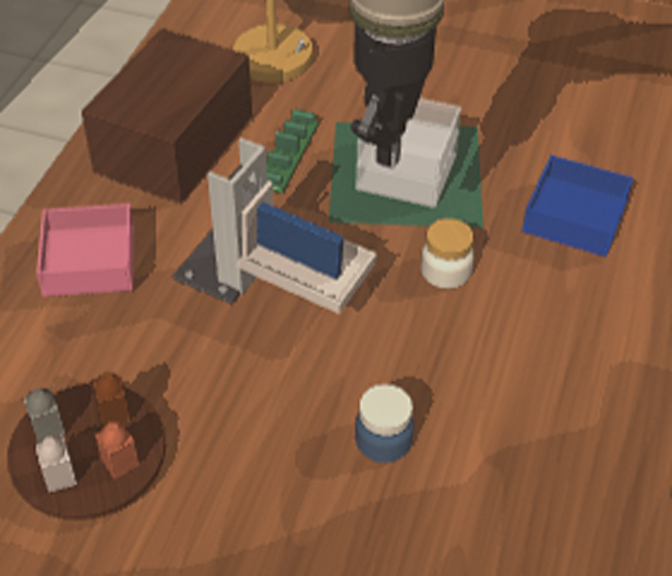

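View pics/scene18.png

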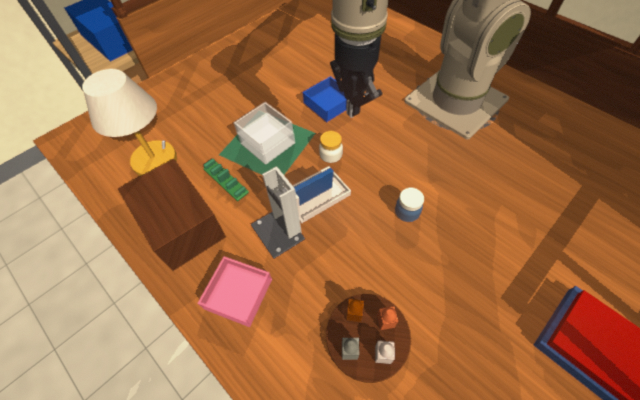

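The pictures show the stack on the mat around (135,265) in the scene view, the bracket seated on the upright near (195,315), and everything else where it was. The robot touches nothing, so I'm handing in.

```bash
python3 -c "
from workcell import manip
print(manip.hand_in())"
```

```text
the job is handed in; nothing more can be done
None
```

I handed the job in at about 30 s with all three steps done; the tool reports no verdict.

- **Boxes:** I slid the stacked pair, still stacked and not lifted, from in front of the upright to the mat by gripping the upper box's wall. The corner check put them within about 2 mm of the mat's centre. The network points scattered up to about 1.5 cm around it.
- **Hanging:** I put the bracket's hook level into the top slot and lowered it onto the catch. While gripped it briefly pressed down with about 5 N plus its own weight, right around the catch's 8 N limit. I eased off straight away and then let go. It hung freely afterwards.
- **Locking:** I pressed on the rib, and the bracket went down to a hard stop at 36 N. A second press nearer the back plate, up to 20 N, moved it only 0.3 mm.
- **Last checks:** The pictures show about 13.5 mm of drop against the nominal 14 mm, which is within measuring error. I could not see the pawl's snap directly. The jars and brush rest measured within about 1 cm of where they started, and the seals look unmoved in the pictures. In the last pictures the robot was clear of everything. Some low-confidence or look-alike detections, such as the blue box and one for the white jar, disagreed, and I ignored them.

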